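Pack the dried model lanterns

TASK

First clear the two paint pots off the packing tray and stand them upright on the green mat, before taking down any lantern. Then lift every painted lantern up and off its drying peg and set it down gently, upright, on the tray, one to a pad, centred on and square to its pad; fill the blue row completely, and put any that are left over on white pads. Leave the pots on the mat and do not push aside the palette, snips, ink bottle, jar and tin.

Things in the scene. Friction and masses are not known exactly. Their poses are not given: they have to be found in the camera images.
- rack: wooden drying rack, fixed; origin on the table under the middle of the hanging row, z up. Five level steel pegs, 8 mm thick, axis 200 mm high, at rack y = 160, 80, 0, -80, -160 mm, run from a crossbar (x = 61 to 79 mm, top 211 mm) to rack -x, roughly towards the robot, ending at x = -26 mm in an upturned lip, top 216 mm high. Posts at x = 70, y = +-195 mm, 210 mm high
- peg3 (a point): axis of the middle peg at its hanging place (axes as the rack's). Lanterns hang at about rack x = 0, undersides 94 mm above the table, the peg through the loop. To come off, a lantern must rise more than 12 mm to clear the lip, but less than 26 mm, when its roof cap meets the peg; then move at least 45 mm towards rack -x
- tray: low wooden packing tray, fixed, 302 mm along its x, 212 mm along its y; floor 10 mm above the table, thin rim up to 16 mm. Origin at the centre of its underside on the table. Six flat square pads of 70 mm, flush with the floor: a row of three blue ones at tray y = +42 mm, a row of three white ones at y = -42 mm, at x = -84, 0, +84 mm
- mat: flat green mat, fixed, 180 mm along its x, 140 mm along its y, 3 mm thick; origin at the centre of its underside on the table
- blue1 (a point): centre of blue pad 1 on the tray floor (axes as the tray's)
- blue2 (a point): centre of blue pad 2 on the tray floor (axes as the tray's)
- blue3 (a point): centre of blue pad 3 on the tray floor (axes as the tray's)
- white1 (a point): centre of white pad 1 on the tray floor (axes as the tray's)
- white2 (a point): centre of white pad 2 on the tray floor (axes as the tray's)
- white3 (a point): centre of white pad 3 on the tray floor (axes as the tray's)
- lantern1: red model lantern (may be absent), 60 to 130 g, hung on any peg. Origin at the centre of its underside. Roof 48 mm square to 64 mm high, cap 30 mm square to 76 mm, then a steel loop 34 mm wide (y), 12 mm deep (x), to 116 mm; its opening, 22 mm wide, 76 to 110 mm high, takes the peg along x. Grip the loop from above across its width, fingers either side of the peg, TCP at 101 mm
- lantern2: yellow model lantern (may be absent), 60 to 130 g, hung on any peg. Origin at the centre of its underside. Roof 48 mm square to 64 mm high, cap 30 mm square to 76 mm, then a steel loop 34 mm wide (y), 12 mm deep (x), to 116 mm; its opening, 22 mm wide, 76 to 110 mm high, takes the peg along x. Grip the loop from above across its width, fingers either side of the peg, TCP at 101 mm
- lantern3: green model lantern (may be absent), 60 to 130 g, hung on any peg. Origin at the centre of its underside. Roof 48 mm square to 64 mm high, cap 30 mm square to 76 mm, then a steel loop 34 mm wide (y), 12 mm deep (x), to 116 mm; its opening, 22 mm wide, 76 to 110 mm high, takes the peg along x. Grip the loop from above across its width, fingers either side of the peg, TCP at 101 mm
- lantern4: white model lantern (may be absent), 60 to 130 g, hung on any peg. Origin at the centre of its underside. Roof 48 mm square to 64 mm high, cap 30 mm square to 76 mm, then a steel loop 34 mm wide (y), 12 mm deep (x), to 116 mm; its opening, 22 mm wide, 76 to 110 mm high, takes the peg along x. Grip the loop from above across its width, fingers either side of the peg, TCP at 101 mm
- lantern5: copper model lantern (may be absent), 60 to 130 g, hung on any peg. Origin at the centre of its underside. Roof 48 mm square to 64 mm high, cap 30 mm square to 76 mm, then a steel loop 34 mm wide (y), 12 mm deep (x), to 116 mm; its opening, 22 mm wide, 76 to 110 mm high, takes the peg along x. Grip the loop from above across its width, fingers either side of the peg, TCP at 101 mm
- pot1: squat orange paint pot with a white lid with a orange spot, standing on the tray at the start. Upright cylinder, 61 mm in diameter, 40 mm high, about 140 g. Origin at the centre of its underside, z up. May be knocked a few cm aside during the job
- pot2: squat purple paint pot with a white lid with a purple spot, standing on the tray at the start. Upright cylinder, 61 mm in diameter, 40 mm high, about 140 g. Origin at the centre of its underside, z up. May be knocked a few cm aside during the job
- palette: white flower-shaped paint palette, about 105 mm across, 14 mm high; a bystander to be left alone. Origin at the centre of its underside
- snips: blue-handled metal snips lying flat, about 200 mm long; a bystander to be left alone. Origin at the centre of its underside
- ink: black bottle, 52 mm wide, 120 mm high; a bystander to be left alone. Origin at the centre of its underside
- jar: glass jar with red lid, 54 mm wide, 50 mm high, under the hanging lanterns; a bystander to be left alone. Origin at the centre of its underside
- tin: small yellow tin, 48 mm wide, 45 mm high, under the hanging lanterns; a bystander to be left alone. Origin at the centre of its underside

How it is judged:
By the outcome, as a careful person would: the job done as asked, in the order asked, and still so for the second after the job is handed in, with the robot touching nothing.
Of lantern1, lantern2, lantern3, lantern4, lantern5 only 3 to 5 are there at a start; the rules pass over those that are not, and their reading is None.
At some moment in a run one of pot1, pot2 may be knocked a few centimetres aside while the robot is not near it.
It also fails if it takes over 210 s, if anything falls off the work surface, if the arm or the gripper's body presses on something with over 40 N, if the wrist force passes 120 N, or if a joint passes its speed limit or range.

ROBOT

A 7-joint arm with a two-finger parallel gripper is mounted at the origin on the work surface. World frame = base frame: x ahead of the robot, y to its left, z up, the work surface at z = 0. Lengths are in m, angles in rad, forces in N, time in s.
With the tool pointing down it reaches from about 0.4 to 0.9 m from the base axis. Payload 5.5 kg.
Tool frame: the origin (TCP) lies between the finger pads, 19 mm behind the fingertips; this is the grasp point; z points along the fingers, y is the direction in which the jaws open and shut (so a half turn about z gives the same grasp; the last joint's range is limited). The gripper opens to 85 mm and grips with 20 to 120 N. Pads are 22 mm wide; open, the fingers measure 114 mm over their backs; the gripper's body (76 mm by 85 mm) begins 54 mm behind the grasp point. The pads swing forward as they close: fully open they stand 13 mm farther back than shut.
Start: joints at [-0.978, 0.501, -0.427, 1.55, 0.221, 1.138, -0.21], TCP at [0.21, 0.615, 0.25] pointing down, gripper open.
Joint ranges: [-2.88, 2.88], [-0.31, 2.03], [-1.54, 1.56], [0.2, 2.42], [-1.41, 4.55], [0.19, 2.02], [-2.57, 2.57]. Speed limits (rad/s): [2.57, 2.57, 3.14, 3.14, 3.14, 3.14, 3.14].

INTERFACE

Orientations are given as [roll, pitch, yaw] about the fixed x, y, z axes, in that order (R = Rz(yaw) Ry(pitch) Rx(roll)).
In Python, from cell import * gives the robot as it stands.
- The arm moves only by the tool step_arm, never from a script. Its arguments are lists of equal length, an entry for each row: "travel": the shift along the tool's x, y, z in m, a list of three; "rot": the turn, a rotation vector about the tool's x, y, z in degrees, a list of three; "gripper": the opening, from 0 (shut) to 1 (fully open). In form: {"travel": [[x, y, z], ...], "rot": [[ax, ay, az], ...], "gripper": [gripper, ...]}. A call has exactly 5 rows; each row is the pose to reach, as a shift and turn from the pose commanded when the call began, along the tool's axes at that moment; what a row does not reach only later rows make up. A row lasts 1/12 s, in which the tool goes at most 41.7 mm and 7.16 degrees, less where a joint would pass 70% of its speed; a pose out of reach is approached as far as the arm can. A call with a gripper value outside its range is refused whole. The fingers move at their own pace and stop on an object; "force" is the grip in N (left out, the last holds). Time passes only in rows, so rows that repeat a pose let the fingers close, or fill a call up. It gives the time, the measured TCP pose, the force and the opening at its end, in the units of the state.
- sense(): the state, without advancing time (a new reading comes with each control period).
- snapshot(name): name is "side" or "top" or "wrist"; returns the picture (420x560x3 uint8, red, green, blue); there is no depth.
- camera_params(name): a dict with "fx", "fy", "cx", "cy" (pixels), "xyz" and "rotation" of the camera in the world. Camera axes: x right, y up, looking along -z (the intrinsics and any distortion apply to the point x, -y, -z); pixel columns grow to the right and rows downward; lengths in m; the calibration is good to about 2 mm. A picture is of the moment at which its call begins: read the wrist's pose just before it. camera_params takes no time and is no camera call; for the wrist camera it gives the pose at the moment of the call.
- sign_off(): hands the job in, once; it reports no verdict.
Trained networks look in the newest picture that a camera, given by its name, has taken for a name from the list of things; names that differ only in an ending like _2 or _b are one class to them, and where a whole thing is asked for, a point or a joint stands for the part that bears it (a point fixed in the world has none). Each returns a list of dicts, best first, with "p" (0 to 1); they miss things now and then, are a little off and sometimes report something else, mostly with a low value. They report only what shows in the picture. A call takes as long as a camera call.
- silhouettes(camera, name): "mask" (420x560 bool, what is visible of it) and "extent" ([left, top, right, bottom] in pixels, round what is visible of it).
The state is a dict: "clock": time; "joint_pos": joint angles; "joint_velocities": joint speeds; "tau": joint torques, N m; "eef_pos": TCP position; "ee_rot": TCP orientation; "force": force on the tool from outside, world axes, zero at the start; "wrist_torque": the same for the moment, N m; "width": finger opening in m.
Only numpy, scipy, OpenCV 4.12 (cv2) and the standard library are available. Lean on these libraries where they do the work, as an engineer would, in place of code of your own. Each camera call takes 0.05 s, during which the arm holds its last target. There are 200 camera calls.

## Working session

There is one attempt and no reset: what is moved stays moved. The work goes in short steps, Python scripts to look and compute and a tool call to move; the robot and the scene stay as the last step left them, time stands still between calls to the robot, and variables do not carry over. Pictures are saved under pics/ and viewed, about 12 in all and at most 16, crops included, and the job is handed in when it is done.

Besides the shell and the picture viewer there is one more tool, called after "Call:" as name(argument=value, ...) on one line, values as JSON. step_arm: Moves the arm, as the interface text tells. Its arguments: {"type":"object","properties":{"travel":{"type":"array","items":{"type":"array","items":{"type":"number"}}},"rot":{"type":"array","items":{"type":"array","items":{"type":"number"}}},"gripper":{"type":"array","items":{"type":"number"}},"force":{"type":"number"}},"required":["travel","rot","gripper"]}

```bash
ls; mkdir -p pics; python3 - <<'E'
from cell import *
import cv2,numpy as np
s=sense();print({k:np.round(v,3) for k,v in s.items()})
for n in("top","side"):
    im=snapshot(n);cv2.imwrite(f"pics/{n}0.png",im[:,:,::-1]);print(n,camera_params(n))
print(camera_params("wrist"))
E
```

```text
pics
{'clock': np.float64(0.0), 'joint_pos': array([-0.978,  0.502, -0.427,  1.551,  0.221,  1.138, -0.21 ]), 'joint_velocities': array([ 0.   , -0.002, -0.001, -0.   , -0.001,  0.001,  0.   ]), 'tau': array([ 0.0000e+00, -5.6953e+01, -5.8160e+00, -2.8092e+01,  1.1000e-02,
        1.3000e-02,  0.0000e+00]), 'eef_pos': array([0.21 , 0.614, 0.249]), 'ee_rot': array([-3.14 , -0.   ,  2.812]), 'force': array([0.002, 0.861, 0.179]), 'wrist_torque': array([ 0.001, -0.024,  0.074]), 'width': np.float64(0.086)}
top {'fx': 512.2694002797053, 'fy': 512.2694002797053, 'cx': 277.0868772459517, 'cy': 215.3112898532839, 'xyz': array([0.35803451, 0.03497006, 1.42559952]), 'rotation': array([ 0.13390604,  0.0073886 , -1.55612398])}
side {'fx': 545.7072603539407, 'fy': 545.7072603539407, 'cx': 267.57565282709027, 'cy': 213.44676093145694, 'xyz': array([ 0.12207162, -0.89183081,  0.96473143]), 'rotation': array([ 0.89481682, -0.01620065, -0.38913526])}
{'fx': 299.42502206791454, 'fy': 299.42502206791454, 'cx': 278.21435067417804, 'cy': 205.30508068907443, 'xyz': array([0.13692429, 0.64022336, 0.37273109]), 'rotation': array([-0.30908278,  0.00155603,  1.24029025])}
```

View pics/top0.png

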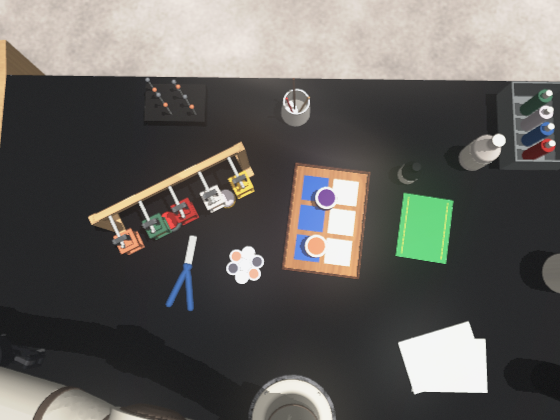

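View pics/side0.png

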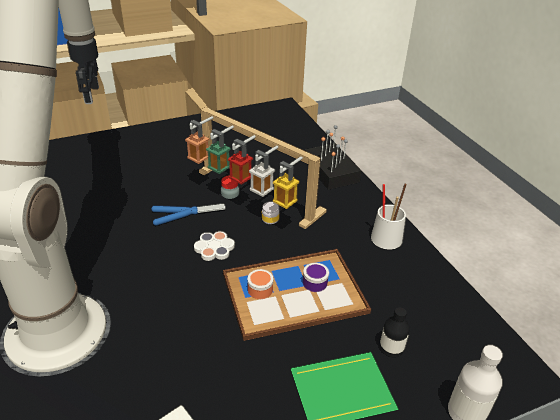

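```bash
cat > h.py <<'E'
from cell import *
import cv2,numpy as np
from scipy.spatial.transform import Rotation as R
def cam(n):
    p=camera_params(n);return p,R.from_euler('xyz',p["rotation"]).as_matrix()
def p2w(c,uv,z):
    p,M=c;uv=np.atleast_2d(uv).astype(float)
    d=np.c_[(uv[:,0]-p["cx"])/p["fx"],-(uv[:,1]-p["cy"])/p["fy"],-np.ones(len(uv))]@M.T
    return p["xyz"]+d*((z-p["xyz"][2])/d[:,2])[:,None]
def w2p(c,X):
    p,M=c;d=(np.atleast_2d(X)-p["xyz"])@M
    return np.c_[p["cx"]+p["fx"]*d[:,0]/-d[:,2],p["cy"]-p["fy"]*d[:,1]/-d[:,2]]
def save(n,im): cv2.imwrite(f"pics/{n}.png",im[:,:,::-1])
def mask_rect(c,m,z):
    k=max(cv2.findContours(m.astype(np.uint8),0,1)[0],key=cv2.contourArea)[:,0]
    w=p2w(c,k,z)[:,:2]*1000
    return cv2.minAreaRect(w.astype(np.float32))
def go(x,y,z,yaw):
    "shift in tool axes + rot deg to world target (tool down), from measured pose"
    s=sense();M=R.from_euler('xyz',s["ee_rot"]).as_matrix()
    T=R.from_euler('xyz',[np.pi,0,yaw]).as_matrix()
    return np.round(M.T@(np.array([x,y,z])-s["eef_pos"]),4),np.round(np.degrees(R.from_matrix(M.T@T).as_rotvec()),1)
E
python3 - <<'E'
from h import *
c=cam("top");snapshot("top")
for n,z in [("tray",.016),("mat",.003),("pot1",.05),("pot2",.05),("palette",.014),("snips",.01),("ink",.12),("jar",.05),("tin",.045),("rack",.21)]+[(f"lantern{i}",.19) for i in range(1,6)]:
    for d in silhouettes("top",n)[:1]:
        r=mask_rect(c,d["mask"],z);print(n,round(d["p"],2),np.round(d["extent"]),np.round(r[0]),np.round(r[1]),round(r[2],1))
E
```

```text
tray 0.96 [281. 165. 370. 276.] [538. -91.] [219. 308.] 84.0
mat 0.56 [398. 190. 455. 261.] [ 520. -365.] [146. 183.] 82.9
pot1 0.65 [305. 236. 324. 255.] [462. -57.] [55. 57.] 45.6
pot2 0.65 [305. 236. 324. 255.] [462. -57.] [55. 57.] 45.6
palette 0.6 [227. 246. 267. 284.] [409. 134.] [ 95. 102.] 78.5
snips 0.78 [164. 237. 198. 316.] [386. 310.] [202.  77.] 0.3
ink 0.76 [396. 162. 424. 182.] [ 650. -294.] [47. 70.] 45.3
jar 0.75 [165. 213. 180. 233.] [523. 329.] [55. 28.] 23.9
tin 0.56 [282. 167. 371. 280.] [533. -86.] [209. 296.] 83.5
rack 0.98 [ 90. 143. 252. 246.] [568. 298.] [ 90. 412.] 27.9
lantern1 0.94 [173. 198. 198. 223.] [531. 272.] [57. 51.] 28.1
lantern2 0.94 [173. 198. 198. 223.] [531. 272.] [57. 51.] 28.1
lantern3 0.94 [173. 198. 198. 223.] [531. 272.] [57. 51.] 28.1
lantern4 0.94 [173. 198. 198. 223.] [531. 272.] [57. 51.] 28.1
lantern5 0.94 [173. 198. 198. 223.] [531. 272.] [57. 51.] 28.1
```

```bash
python3 - <<'E'
from h import *
c=cam("top")
for d in silhouettes("top","pot2"):
    r=mask_rect(c,d["mask"],.05);print(round(d["p"],2),np.round(d["extent"]),np.round(r[0]),np.round(r[1]))
print(go(.46,-.06,.25,np.radians(174)))
E
```

```text
0.65 [305. 236. 324. 255.] [462. -57.] [55. 57.]
0.6 [315. 190. 340. 210.] [593. -84.] [58. 66.]
(array([-0.4547, -0.5578, -0.    ]), array([  0. ,  -0. , -12.9]))
```

Call:
step_arm(travel=[[-0.023, -0.028, 0], [-0.046, -0.056, 0], [-0.069, -0.084, 0], [-0.091, -0.112, 0], [-0.114, -0.14, 0]], rot=[[0, 0, 0], [0, 0, 0], [0, 0, 0], [0, 0, 0], [0, 0, 0]], gripper=[1, 1, 1, 1, 1])

```text
clock: 1.37
eef_pos: [0.2732, 0.4441, 0.25]
ee_rot: [3.141, -0.0, 2.812]
force: [1.0, -0.8, 0.7]
width: 0.0854
```

Call:
step_arm(travel=[[-0.023, -0.028, 0], [-0.046, -0.056, 0], [-0.069, -0.084, 0], [-0.091, -0.112, 0], [-0.114, -0.14, 0]], rot=[[0, 0, 0], [0, 0, 0], [0, 0, 0], [0, 0, 0], [0, 0, 0]], gripper=[1, 1, 1, 1, 1])

```text
clock: 1.78
eef_pos: [0.3358, 0.2747, 0.2503]
ee_rot: [3.141, 0.0, 2.812]
force: [0.8, -0.2, -0.5]
width: 0.0853
```

Call:
step_arm(travel=[[-0.023, -0.028, 0], [-0.046, -0.056, 0], [-0.069, -0.084, 0], [-0.091, -0.112, 0], [-0.114, -0.14, 0]], rot=[[0, 0, 0], [0, 0, 0], [0, 0, 0], [0, 0, 0], [0, 0, 0]], gripper=[1, 1, 1, 1, 1])

```text
clock: 2.2
eef_pos: [0.3983, 0.1053, 0.2504]
ee_rot: [3.141, 0.001, 2.812]
force: [0.4, -0.9, -0.3]
width: 0.0854
```

Call:
step_arm(travel=[[-0.023, -0.028, 0], [-0.046, -0.056, 0], [-0.069, -0.084, 0], [-0.091, -0.112, 0], [-0.114, -0.14, 0]], rot=[[0, 0, -3], [0, 0, -6], [0, 0, -9], [0, 0, -13], [0, 0, -13]], gripper=[1, 1, 1, 1, 1])

```text
clock: 2.62
eef_pos: [0.4609, -0.0642, 0.2504]
ee_rot: [3.142, 0.001, 3.043]
force: [0.1, 0.3, -0.3]
width: 0.0853
```

```bash
python3 - <<'E'
from h import *
s=sense();print(s["clock"],s["eef_pos"],s["ee_rot"],s["joint_pos"])
im=snapshot("wrist");c=cam("wrist");save("w1",im)
print(c[0]["xyz"],c[0]["rotation"])
for n,z in [("tray",.016),("pot1",.05)]:
  for d in silhouettes("wrist",n):
    r=mask_rect(c,d["mask"],z);print(n,round(d["p"],2),np.round(d["extent"]),np.round(r[0]),np.round(r[1]),r[2])
print(go(.462,-.057,.036,np.radians(174)))
E
```

```text
2.6167 [ 0.46090952 -0.06418214  0.25038495] [3.14153008e+00 8.82171512e-04 3.04259273e+00] [ 0.03342719  0.13720951  0.05146506  2.01057018 -0.00845853  0.99312572
  1.56081866]
[ 0.3854197  -0.06251694  0.37411097] [-0.31322495  0.00384464  1.46051202]
tray 0.89 [173. 114. 355. 334.] [541. -98.] [214. 304.] 83.08475494384766
pot1 0.95 [258. 152. 310. 210.] [463. -66.] [59. 65.] 82.4302749633789
pot1 0.67 [246. 251. 293. 310.] [587. -95.] [57. 78.] 83.79335021972656
(array([2.000e-04, 8.600e-03, 2.141e-01]), array([-0. ,  0. , -0.2]))
```

View pics/w1.png

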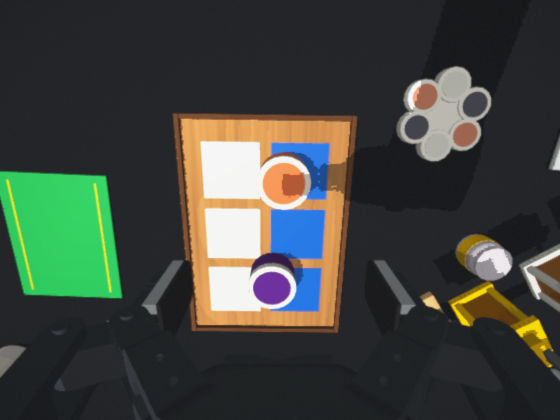

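```bash
cat >> h.py <<'E'
def pads(n,im):
    "white pad fit -> tray pose (mm, deg)"
    c=cam(n);o=[]
    t=silhouettes(n,"tray")[0]["mask"].astype(np.uint8)
    t=cv2.fillPoly(t,[cv2.convexHull(np.vstack(cv2.findContours(t,0,1)[0]))],1)
    m=((im.min(2)>150)&(t>0)).astype(np.uint8)
    m=cv2.morphologyEx(m,cv2.MORPH_OPEN,np.ones((5,5)))
    for k in cv2.findContours(m,0,1)[0]:
        if cv2.contourArea(k)<300: continue
        r=cv2.minAreaRect((p2w(c,k[:,0],.010)[:,:2]*1000).astype(np.float32))
        o.append((*r[0],*r[1],r[2]))
    return np.array(o)
E
python3 - <<'E'
from h import *
for n in ("wrist","top"):
    im=snapshot(n)
    print(n);print(np.round(pads(n,im),1))
    for d in silhouettes(n,"mat")[:1]: print(mask_rect(cam(n),d["mask"],.003))
s=sense();print(s["eef_pos"],cam("wrist")[0]["xyz"])
E
```

```text
wrist
[[ 616.9 -119.8  107.3   72.4   84.1]
 [ 531.7 -128.4   70.9   71.3   83.6]
 [ 458.3  -91.4  129.    83.7   82.8]]
((682.4055786132812, 151.14944458007812), (70.15707397460938, 20.281944274902344), 32.40951919555664)
top
[[ 548.8 -117.6  120.8  212.7   86.1]]
((518.7449951171875, -363.2419128417969), (143.73062133789062, 182.78640747070312), 81.4304428100586)
[ 0.46032612 -0.06104795  0.25003436] [ 0.38303579 -0.05286968  0.37370878]
```

Call:
step_arm(travel=[[-0.001, 0.004, 0.025], [-0.001, 0.004, 0.06], [-0.001, 0.004, 0.095], [-0.001, 0.004, 0.13], [-0.001, 0.004, 0.16]], rot=[[0, 0, 0], [0, 0, 0], [0, 0, 0], [0, 0, 0], [0, 0, 0]], gripper=[1, 1, 1, 1, 1])

```text
clock: 3.48
eef_pos: [0.4614, -0.0574, 0.0884]
ee_rot: [3.141, -0.0, 3.041]
force: [0.1, 0.5, 0.1]
width: 0.0854
```

Call:
step_arm(travel=[[0, 0, 0.02], [0, 0, 0.036], [0, 0, 0.048], [0, 0, 0.053], [0, 0, 0.053]], rot=[[0, 0, 0], [0, 0, 0], [0, 0, 0], [0, 0, 0], [0, 0, 0]], gripper=[1, 1, 1, 1, 0.3], force=40)

```text
clock: 3.9
eef_pos: [0.4611, -0.0577, 0.0361]
ee_rot: [3.141, -0.002, 3.04]
force: [0.5, 0.3, -0.4]
width: 0.075
```

Call:
step_arm(travel=[[0, 0, 0], [0, 0, 0], [0, 0, 0], [0, 0, 0], [0, 0, 0]], rot=[[0, 0, 0], [0, 0, 0], [0, 0, 0], [0, 0, 0], [0, 0, 0]], gripper=[0.3, 0.3, 0.3, 0.3, 0.3])

```text
clock: 4.32
eef_pos: [0.4627, -0.0585, 0.0378]
ee_rot: [3.141, 0.002, 3.039]
force: [-0.3, 0.2, 4.9]
width: 0.0594
```

Call:
step_arm(travel=[[0, 0, 0], [0, 0, 0], [0, 0, -0.005], [0, 0, -0.02], [0, 0, -0.04]], rot=[[0, 0, 0], [0, 0, 0], [0, 0, 0], [0, 0, 0], [0, 0, 0]], gripper=[0.3, 0.3, 0.3, 0.3, 0.3])

```text
clock: 4.73
eef_pos: [0.4603, -0.0586, 0.0764]
ee_rot: [-3.141, -0.004, 3.039]
force: [1.1, -0.5, -1.7]
width: 0.0595
```

```bash
python3 - <<'E'
from h import *
s=sense();print(s["width"],s["eef_pos"],s["force"])
im=snapshot("wrist")
m=np.radians(-7);X=np.array([np.cos(m),np.sin(m)]);Y=np.array([-X[1],X[0]])
for a,b in ((-.048,-.01),(.04,-.012)):
    t=np.array([.519,-.364])+a*X+b*Y;print(t,go(*t,.15,np.radians(174)))
E
```

```text
0.05946419258372875 [ 0.46032698 -0.05859352  0.07640801] [ 1.07589967 -0.54682703 -1.67747439]
[ 0.47013909 -0.36807573] (array([-0.039 , -0.3068, -0.0696]), array([0. , 0.2, 0.1]))
[ 0.55723941 -0.38078533] (array([-0.1269, -0.3104, -0.0694]), array([0. , 0.2, 0.1]))
```

Call:
step_arm(travel=[[0, -0.005, -0.025], [-0.005, -0.025, -0.05], [-0.01, -0.055, -0.065], [-0.015, -0.09, -0.07], [-0.02, -0.125, -0.07]], rot=[[0, 0, 0], [0, 0, 0], [0, 0, 0], [0, 0, 0], [0, 0, 0]], gripper=[0.3, 0.3, 0.3, 0.3, 0.3])

```text
clock: 5.2
eef_pos: [0.4704, -0.1863, 0.1492]
ee_rot: [-3.141, 0.004, 3.041]
force: [1.4, 0.1, -0.7]
width: 0.0598
```

Call:
step_arm(travel=[[-0.005, -0.04, 0], [-0.01, -0.08, 0], [-0.015, -0.12, 0], [-0.019, -0.155, 0], [-0.019, -0.177, 0.01]], rot=[[0, 0, 0], [0, 0, 0], [0, 0, 0], [0, 0, 0], [0, 0, 0]], gripper=[0.3, 0.3, 0.3, 0.3, 0.3])

```text
clock: 5.62
eef_pos: [0.4699, -0.3691, 0.1389]
ee_rot: [-3.137, 0.004, 3.035]
force: [0.7, -0.2, -1.1]
width: 0.0594
```

Call:
step_arm(travel=[[0, -0.003, 0.025], [0, -0.003, 0.05], [0, -0.003, 0.075], [0, -0.003, 0.09], [0, -0.003, 0.096]], rot=[[0, 0, 0], [0, 0, 0], [0, 0, 0], [0, 0, 0], [0, 0, 0]], gripper=[0.3, 0.3, 0.3, 0.3, 0.3])

```text
clock: 6.03
eef_pos: [0.4673, -0.3647, 0.0379]
ee_rot: [3.139, -0.005, 3.038]
force: [-0.7, 1.5, -1.2]
width: 0.0593
```

```bash
python3 - <<'E'
from h import *
s=sense();print(s["width"],s["eef_pos"],s["force"],s["ee_rot"],go(.470,-.368,.032,np.radians(174)))
E
```

```text
0.059318970568153426 [ 0.46725393 -0.36467032  0.03789991] [-0.72522244  1.5430168  -1.22659878] [ 3.13898793 -0.00470265  3.03838101] (array([-0.0031, -0.003 ,  0.0059]), array([ 0.1, -0.3,  0.1]))
```

Call:
step_arm(travel=[[0, 0, 0.001], [0, 0, 0.003], [0, 0, 0.005], [0, 0, 0.0065], [0, 0, 0.0065]], rot=[[0, 0, 0], [0, 0, 0], [0, 0, 0], [0, 0, 0], [0, 0, 0]], gripper=[0.3, 0.3, 0.3, 0.3, 0.3])

```text
clock: 6.45
eef_pos: [0.4699, -0.3663, 0.0352]
ee_rot: [-3.141, 0.001, 3.039]
force: [0.7, 0.5, -2.0]
width: 0.0592
```

Call:
step_arm(travel=[[0, 0, 0], [0, 0, 0], [0, 0, 0], [0, 0, 0], [0, 0, 0]], rot=[[0, 0, 0], [0, 0, 0], [0, 0, 0], [0, 0, 0], [0, 0, 0]], gripper=[1, 1, 1, 1, 1])

```text
clock: 6.87
eef_pos: [0.4696, -0.3661, 0.0347]
ee_rot: [-3.141, 0.0, 3.039]
force: [0.1, -0.0, 0.0]
width: 0.0854
```

Call:
step_arm(travel=[[0, 0, -0.01], [0, 0, -0.03], [0, 0, -0.06], [0, 0, -0.1], [0, 0, -0.14]], rot=[[0, 0, 0], [0, 0, 0], [0, 0, 0], [0, 0, 0], [0, 0, 0]], gripper=[1, 1, 1, 1, 1])

```text
clock: 7.28
eef_pos: [0.4686, -0.3655, 0.1758]
ee_rot: [3.141, -0.002, 3.039]
force: [1.4, -0.6, 0.0]
width: 0.0856
```

Call:
step_arm(travel=[[0, 0.01, -0.03], [0, 0.045, -0.04], [0, 0.08, -0.04], [0, 0.1, -0.04], [0, 0.1, -0.04]], rot=[[0, 0, 0], [0, 0, 0], [0, 0, 0], [0, 0, 0], [0, 0, 0]], gripper=[1, 1, 1, 1, 1])

```text
clock: 7.7
eef_pos: [0.4812, -0.2606, 0.2157]
ee_rot: [3.139, 0.001, 3.046]
force: [0.2, -0.4, -0.6]
width: 0.0853
```

```bash
python3 - <<'E'
from h import *
for n in ("wrist","top"):
  im=snapshot(n);c=cam(n);save(n+"2",im)
  for a in ("tray","mat","pot1","pot2"):
   for d in silhouettes(n,a)[:2]:
    r=mask_rect(c,d["mask"],dict(tray=.016,mat=.003).get(a,.05));print(n,a,round(d["p"],2),np.round(d["extent"]),np.round(r[0]),np.round(r[1]),r[2])
E
```

```text
wrist tray 0.63 [325.  73. 559. 328.] [536. -95.] [216. 302.] 83.33296203613281
wrist mat 0.72 [130. 144. 258. 289.] [ 519. -366.] [140. 180.] 81.59126281738281
wrist mat 0.46 [329.  73. 557. 324.] [542. -88.] [225. 315.] 83.36457824707031
wrist pot1 0.95 [145. 152. 210. 216.] [ 464. -361.] [58. 68.] 36.909759521484375
wrist pot1 0.62 [403. 236. 473. 300.] [585. -98.] [85. 59.] 48.69981002807617
wrist pot2 0.95 [145. 152. 210. 216.] [ 464. -361.] [58. 68.] 36.909759521484375
wrist pot2 0.62 [403. 236. 473. 300.] [585. -98.] [85. 59.] 48.69981002807617
top tray 0.55 [283. 164. 371. 276.] [537. -88.] [214. 303.] 83.4443359375
top tray 0.39 [166. 236. 198. 311.] [389. 303.] [ 73. 199.] 85.52047729492188
top mat 0.77 [398. 192. 426. 258.] [ 573. -334.] [67. 84.] 81.82879638671875
top pot1 0.78 [315. 189. 339. 211.] [590. -85.] [57. 65.] 63.857723236083984
top pot1 0.34 [111. 226. 145. 252.] [465. 448.] [63. 72.] 27.896013259887695
top pot2 0.78 [315. 189. 339. 211.] [590. -85.] [57. 65.] 63.857723236083984
top pot2 0.34 [111. 226. 145. 252.] [465. 448.] [63. 72.] 27.896013259887695
```

View pics/wrist2.png

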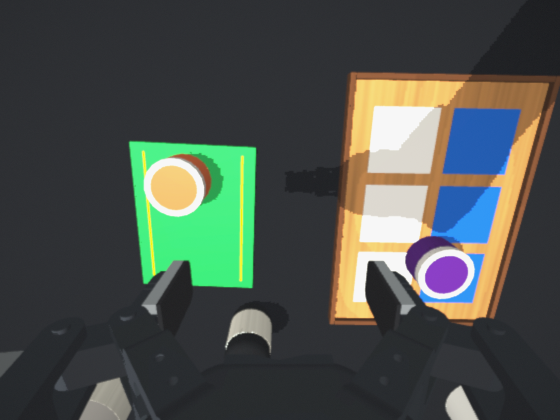

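```bash
python3 - <<'E'
from h import *
s=sense();print(s["eef_pos"],go(.592,-.086,.12,np.radians(174)))
E
```

```text
[ 0.47937374 -0.26731639  0.21428446] (array([-0.0932,  0.1921,  0.0942]), array([-0., -0.,  0.]))
```

Call:
step_arm(travel=[[-0.018, 0.036, 0.0], [-0.036, 0.072, 0.0], [-0.054, 0.108, 0], [-0.072, 0.144, 0], [-0.085, 0.175, 0]], rot=[[0, 0, 0], [0, 0, 0], [0, 0, 0], [0, 0, 0], [0, 0, 0]], gripper=[1, 1, 1, 1, 1])

```text
clock: 8.62
eef_pos: [0.5838, -0.0987, 0.2145]
ee_rot: [3.141, 0.001, 3.039]
force: [0.0, 0.2, 0.2]
width: 0.0854
```

Call:
step_arm(travel=[[-0.006, 0.01, 0.01], [-0.008, 0.016, 0.035], [-0.008, 0.017, 0.065], [-0.008, 0.017, 0.09], [-0.008, 0.017, 0.095]], rot=[[0, 0, 0], [0, 0, 0], [0, 0, 0], [0, 0, 0], [0, 0, 0]], gripper=[1, 1, 1, 1, 1])

```text
clock: 9.03
eef_pos: [0.5884, -0.085, 0.1146]
ee_rot: [-3.141, -0.008, 3.039]
force: [-0.9, -0.6, -0.4]
width: 0.0853
```

```bash
python3 - <<'E'
from h import *
im=snapshot("wrist")
s=sense();print(s["eef_pos"],go(.592,-.086,.04,np.radians(174)));save("wrist3",im);c=cam("wrist")
for d in silhouettes("wrist","pot2")[:2]:
    r=mask_rect(c,d["mask"],.05);print(d["p"],d["extent"],r)
print(w2p(c,[[.592,-.086,.05]]))
E
```

```text
[ 0.58899736 -0.08535653  0.11569934] (array([-0.0036, -0.0003,  0.0757]), array([-0. , -0.4,  0.1]))
0.78 [231.9, 185.0, 321.7, 277.5] ((590.9677734375, -86.6554183959961), (68.09280395507812, 60.79712677001953), 16.514970779418945)
[[277.15670344 234.20724059]]
```

Consistent; descend and grip.

Call:
step_arm(travel=[[-0.001, 0, 0.02], [-0.001, 0, 0.04], [-0.001, 0, 0.06], [-0.001, 0, 0.075], [-0.001, 0, 0.079]], rot=[[0, 0, 0], [0, 0, 0], [0, 0, 0], [0, 0, 0], [0, 0, 0]], gripper=[1, 1, 1, 1, 1])

```text
clock: 9.55
eef_pos: [0.5927, -0.0858, 0.04]
ee_rot: [-3.141, -0.001, 3.038]
force: [-0.9, 0.3, -0.6]
width: 0.0857
```

Call:
step_arm(travel=[[0, 0, 0], [0, 0, 0], [0, 0, 0], [0, 0, 0], [0, 0, 0]], rot=[[0, 0, 0], [0, 0, 0], [0, 0, 0], [0, 0, 0], [0, 0, 0]], gripper=[0.3, 0.3, 0.3, 0.3, 0.3])

```text
clock: 9.97
eef_pos: [0.5946, -0.0857, 0.0426]
ee_rot: [-3.141, 0.004, 3.038]
force: [-0.6, -0.5, 6.2]
width: 0.0592
```

Call:
step_arm(travel=[[0, 0, 0], [0, 0, 0], [0, 0, -0.01], [0, 0, -0.03], [0, 0, -0.06]], rot=[[0, 0, 0], [0, 0, 0], [0, 0, 0], [0, 0, 0], [0, 0, 0]], gripper=[0.3, 0.3, 0.3, 0.3, 0.3])

```text
clock: 10.38
eef_pos: [0.5905, -0.0848, 0.0993]
ee_rot: [3.141, -0.005, 3.039]
force: [-0.3, 0.5, -0.9]
width: 0.0596
```

Call:
step_arm(travel=[[0, 0, -0.03], [0, 0, -0.06], [0, 0, -0.09], [0, 0, -0.11], [0, 0, -0.11]], rot=[[0, 0, 0], [0, 0, 0], [0, 0, 0], [0, 0, 0], [0, 0, 0]], gripper=[0.3, 0.3, 0.3, 0.3, 0.3])

```text
clock: 10.8
eef_pos: [0.596, -0.0855, 0.2169]
ee_rot: [3.141, 0.01, 3.039]
force: [0.4, -0.4, -1.0]
width: 0.0596
```

```bash
python3 - <<'E'
from h import *
snapshot("top")
s=sense();print(s["width"],s["eef_pos"],go(.558,-.383,.21,np.radians(174)))
E
```

```text
0.05952260450748803 [ 0.59468468 -0.08535332  0.21418559] (array([ 0.006 , -0.2998,  0.0041]), array([0. , 0.4, 0.1]))
```

Call:
step_arm(travel=[[0.001, -0.02, 0.0], [0.002, -0.055, 0.0], [0.003, -0.095, 0], [0.005, -0.135, 0], [0.006, -0.17, 0]], rot=[[0, 0, 0], [0, 0, 0], [0, 0, 0], [0, 0, 0], [0, 0, 0]], gripper=[0.3, 0.3, 0.3, 0.3, 0.3])

```text
clock: 11.27
eef_pos: [0.5675, -0.2559, 0.2091]
ee_rot: [-3.141, -0.003, 3.038]
force: [0.9, -0.7, -2.0]
width: 0.0596
```

Call:
step_arm(travel=[[0, -0.035, 0], [0, -0.07, 0], [0, -0.1, 0.0], [0, -0.12, 0.0], [0, -0.129, 0.01]], rot=[[0, 0, 0], [0, 0, 0], [0, 0, 0], [0, 0, 0], [0, 0, 0]], gripper=[0.3, 0.3, 0.3, 0.3, 0.3])

```text
clock: 11.68
eef_pos: [0.5545, -0.3871, 0.2007]
ee_rot: [-3.138, 0.0, 3.033]
force: [-1.0, 0.2, -0.9]
width: 0.0596
```

Call:
step_arm(travel=[[0, 0, 0.03], [0, 0, 0.065], [0, 0, 0.1], [0, 0, 0.13], [0, 0, 0.15]], rot=[[0, 0, 0], [0, 0, 0], [0, 0, 0], [0, 0, 0], [0, 0, 0]], gripper=[0.3, 0.3, 0.3, 0.3, 0.3])

```text
clock: 12.1
eef_pos: [0.5538, -0.3781, 0.0449]
ee_rot: [3.137, -0.006, 3.04]
force: [-0.9, 0.3, -1.6]
width: 0.0594
```

```bash
python3 - <<'E'
from h import *
snapshot("top")
s=sense();print(s["width"],s["eef_pos"],go(.558,-.383,.036,np.radians(174)))
E
```

```text
0.05936360185357019 [ 0.55188416 -0.37683852  0.04139459] (array([-0.0068, -0.0055,  0.0053]), array([ 0.4, -0.6,  0.2]))
```

Call:
step_arm(travel=[[-0.003, -0.003, 0], [-0.003, -0.003, 0], [-0.003, -0.003, 0], [-0.003, -0.003, 0], [-0.003, -0.003, 0]], rot=[[0, 0, 0], [0, 0, 0], [0, 0, 0], [0, 0, 0], [0, 0, 0]], gripper=[0.3, 0.3, 0.3, 0.3, 0.3])

```text
clock: 12.57
eef_pos: [0.56, -0.3859, 0.0524]
ee_rot: [-3.14, 0.003, 3.039]
force: [0.6, 0.4, -0.3]
width: 0.0592
```

Call:
step_arm(travel=[[0, 0, 0.002], [0, 0, 0.005], [0, 0, 0.007], [0, 0, 0.009], [0, 0, 0.01]], rot=[[0, 0, 0], [0, 0, 0], [0, 0, 0], [0, 0, 0], [0, 0, 0]], gripper=[0.3, 0.3, 0.3, 0.3, 0.3])

```text
clock: 12.98
eef_pos: [0.5586, -0.3851, 0.0399]
ee_rot: [3.141, -0.001, 3.039]
force: [-0.6, -0.1, -0.9]
width: 0.0596
```

Call:
step_arm(travel=[[0, 0, 0.001], [0, 0, 0.001], [0, 0, 0.001], [0, 0, 0.001], [0, 0, 0.001]], rot=[[0, 0, 0], [0, 0, 0], [0, 0, 0], [0, 0, 0], [0, 0, 0]], gripper=[0.3, 0.3, 0.3, 0.3, 0.3])

```text
clock: 13.4
eef_pos: [0.559, -0.3854, 0.0396]
ee_rot: [-3.141, 0.0, 3.039]
force: [0.9, 0.3, -1.1]
width: 0.0598
```

Call:
step_arm(travel=[[0, 0, 0.002], [0, 0, 0.004], [0, 0, 0.004], [0, 0, 0.004], [0, 0, 0.004]], rot=[[0, 0, 0], [0, 0, 0], [0, 0, 0], [0, 0, 0], [0, 0, 0]], gripper=[0.3, 0.3, 0.3, 0.3, 0.3])

```text
clock: 13.82
eef_pos: [0.5591, -0.3854, 0.0357]
ee_rot: [-3.141, 0.0, 3.039]
force: [-0.5, 0.2, 1.7]
width: 0.0594
```

Call:
step_arm(travel=[[0, 0, 0], [0, 0, 0], [0, 0, 0], [0, 0, 0], [0, 0, 0]], rot=[[0, 0, 0], [0, 0, 0], [0, 0, 0], [0, 0, 0], [0, 0, 0]], gripper=[1, 1, 1, 1, 1])

```text
clock: 14.23
eef_pos: [0.5589, -0.3853, 0.0354]
ee_rot: [3.141, -0.0, 3.039]
force: [0.2, 0.7, 0.2]
width: 0.0855
```

Call:
step_arm(travel=[[0, 0, -0.01], [0, 0, -0.035], [0, 0, -0.07], [0, 0, -0.11], [0, 0, -0.15]], rot=[[0, 0, 0], [0, 0, 0], [0, 0, 0], [0, 0, 0], [0, 0, 0]], gripper=[1, 1, 1, 1, 1])

```text
clock: 14.65
eef_pos: [0.5584, -0.385, 0.1873]
ee_rot: [3.141, -0.001, 3.039]
force: [0.8, -0.1, 0.5]
width: 0.0851
```

Call:
step_arm(travel=[[0.01, 0.01, -0.03], [0.03, 0.04, -0.04], [0.06, 0.065, -0.05], [0.075, 0.095, -0.06], [0.09, 0.13, -0.07]], rot=[[0, 0, 0], [0, 0, 0], [0, 0, 0], [0, 0, 0], [0, 0, 0]], gripper=[1, 1, 1, 1, 1])

```text
clock: 15.07
eef_pos: [0.4809, -0.2471, 0.2569]
ee_rot: [-3.14, 0.001, 3.036]
force: [0.3, 0.5, 0.4]
width: 0.0856
```

Call:
step_arm(travel=[[0.005, 0.04, 0], [0.01, 0.08, 0], [0.015, 0.12, 0], [0.02, 0.15, 0], [0.02, 0.16, 0]], rot=[[0, 0, 0], [0, 0, 0], [0, 0, 0], [0, 0, 0], [0, 0, 0]], gripper=[1, 1, 1, 1, 1])

```text
clock: 15.48
eef_pos: [0.4788, -0.0798, 0.2565]
ee_rot: [3.14, 0.001, 3.046]
force: [-0.2, 0.9, -0.8]
width: 0.0853
```

Call:
step_arm(travel=[[0, 0, 0], [0, 0, 0], [0, 0, 0], [0, 0, 0], [0, 0, 0]], rot=[[0, 0, 0], [0, 0, 0], [0, 0, 0], [0, 0, 0], [0, 0, 0]], gripper=[0.7, 0.7, 0.7, 0.7, 0.7])

```text
clock: 15.9
eef_pos: [0.4792, -0.0874, 0.2554]
ee_rot: [-3.141, -0.0, 3.036]
force: [0.4, 0.6, -0.6]
width: 0.0598
```

```bash
python3 - <<'E'
from h import *
for n in ("wrist","top"):
  im=snapshot(n);c=cam(n);save(n+"4",im)
  for a in ("tray","mat","pot1","pot2"):
   for d in silhouettes(n,a)[:1]:
    r=mask_rect(c,d["mask"],dict(tray=.016,mat=.003).get(a,.05));print(n,a,round(d["p"],2),np.round(d["extent"]),np.round(r[0],1),np.round(r[1]),r[2])
# pads in wrist by colour
  hsv=cv2.cvtColor(im,cv2.COLOR_RGB2HSV)
  for nm,m in (("blue",(hsv[...,0]>100)&(hsv[...,0]<128)&(hsv[...,1]>150)&(hsv[...,2]>60)),("white",(hsv[...,1]<60)&(hsv[...,2]>130))):
    m=cv2.morphologyEx(m.astype(np.uint8),cv2.MORPH_OPEN,np.ones((5,5)))
    for k in cv2.findContours(m,0,1)[0]:
      w=p2w(c,k[:,0],.01)[:,:2]*1000;r=cv2.minAreaRect(w.astype(np.float32))
      if 50<min(r[1]) and max(r[1])<85: print(nm,np.round(r[0],1),np.round(r[1]),round(r[2],1))
print(sense()["eef_pos"])
E
```

```text
wrist tray 0.81 [190.  94. 374. 318.] [537.  -88.2] [212. 301.] 83.63802337646484
wrist mat 0.74 [ 12. 156. 141. 286.] [ 520.1 -361.6] [140. 180.] 81.8569107055664
wrist pot1 0.91 [ 12. 166.  88. 223.] [ 466.6 -345.7] [59. 86.] 5.419012069702148
wrist pot2 0.91 [ 12. 166.  88. 223.] [ 466.6 -345.7] [59. 86.] 5.419012069702148
blue [625.7 -55.3] [70. 68.] 83.9
blue [542.2 -46.7] [68. 67.] 83.9
blue [458.1 -37.2] [68. 68.] 83.9
white [ 616.  -139.9] [71. 70.] 83.9
white [ 568.7 -409.6] [67. 56.] 43.4
white [ 532.  -130.5] [70. 70.] 83.9
white [ 448.5 -121.3] [70. 69.] 83.9
top tray 0.61 [282. 166. 370. 275.] [538.2 -88.7] [212. 305.] 83.14690399169922
top mat 0.8 [398. 192. 452. 260.] [ 520.3 -363.7] [141. 184.] 82.4588394165039
top pot1 0.72 [418. 233. 440. 256.] [ 468.5 -359.5] [59. 68.] 0.7993233799934387
top pot2 0.72 [418. 233. 440. 256.] [ 468.5 -359.5] [59. 68.] 0.7993233799934387
blue [628.  -49.1] [51. 64.] 83.5
white [ 744.2 -538.6] [75. 63.] 47.8
[ 0.47928708 -0.08554566  0.25546362]
```

View pics/wrist4.png

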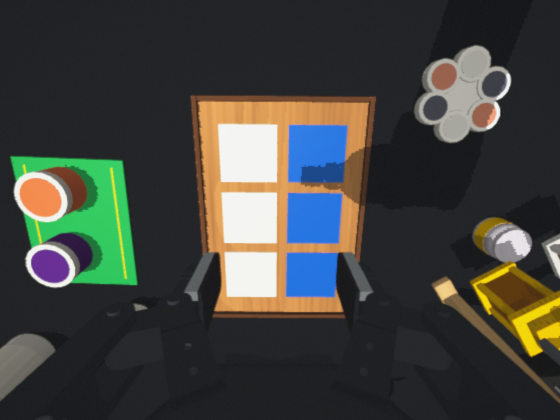

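Call:
step_arm(travel=[[0.012, 0.034, -0.02], [0.025, 0.068, -0.04], [0.037, 0.102, -0.06], [0.05, 0.136, -0.075], [0.06, 0.165, -0.075]], rot=[[0, 0, 0], [0, 0, 0], [0, 0, 0], [0, 0, 0], [0, 0, 0]], gripper=[0.7, 0.7, 0.7, 0.7, 0.7])

```text
clock: 16.82
eef_pos: [0.4373, 0.0876, 0.334]
ee_rot: [3.14, 0.006, 3.04]
force: [0.5, 0.3, -0.5]
width: 0.0595
```

Call:
step_arm(travel=[[0.01, 0.025, 0], [0.02, 0.05, 0], [0.03, 0.075, 0], [0.037, 0.1, 0], [0.037, 0.103, 0]], rot=[[0, 0, -7], [0, 0, -14], [0, 0, -21], [0, 0, -28], [0, 0, -34]], gripper=[0.7, 0.7, 0.7, 0.7, 0.7])

```text
clock: 17.23
eef_pos: [0.4086, 0.1962, 0.3309]
ee_rot: [3.14, 0.001, -2.638]
force: [0.7, 0.4, 0.9]
width: 0.0597
```

Call:
step_arm(travel=[[0, 0, 0], [0, 0, 0], [0, 0, 0], [0, 0, 0], [0, 0, 0]], rot=[[0, 0, 0], [0, 0, 0], [0, 0, 0], [0, 0, 0], [0, 0, 0]], gripper=[0.7, 0.7, 0.7, 0.7, 0.7])

```text
clock: 17.65
eef_pos: [0.4106, 0.19, 0.3305]
ee_rot: [-3.141, -0.0, -2.654]
force: [-0.5, -0.6, -0.1]
width: 0.0599
```

```bash
python3 - <<'E'
from h import *
im=snapshot("wrist");c=cam("wrist");save("w5",im)
np.save("w5.npy",im)
p=c[0];print(p["xyz"],p["rotation"],sense()["eef_pos"],sense()["ee_rot"])
print(w2p(c,[[.531,.272,.2]]))
for d in silhouettes("wrist","rack")[:1]: np.save("rackm.npy",d["mask"]);print(d["p"],d["extent"])
E
```

```text
[0.34194352 0.15420966 0.45416023] [-3.09063849e-01  3.26160962e-04  2.05794341e+00] [0.41054777 0.19020759 0.33048985] [-3.14147196e+00 -7.11990366e-05 -2.65363586e+00]
[[293.36670708 335.21582472]]
0.69 [120.9, 322.2, 455.2, 407.9]
```

View pics/w5.png

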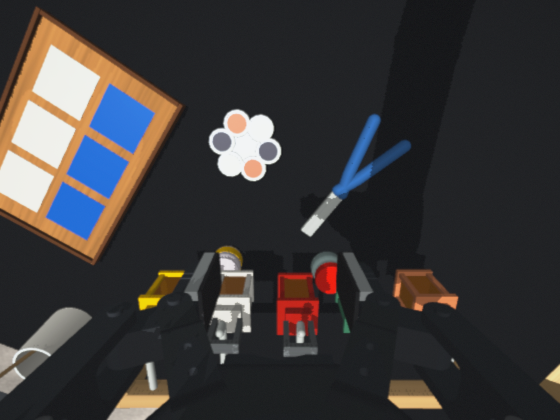

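Call:
step_arm(travel=[[-0.03, 0.003, 0], [-0.06, 0.006, 0], [-0.09, 0.009, 0], [-0.12, 0.013, 0], [-0.145, 0.016, 0]], rot=[[0, 0, 0], [0, 0, 0], [0, 0, 0], [0, 0, 0], [0, 0, 0]], gripper=[0.7, 0.7, 0.7, 0.7, 0.7])

```text
clock: 18.17
eef_pos: [0.5324, 0.2741, 0.3302]
ee_rot: [3.141, 0.0, -2.653]
force: [0.2, 0.7, 0.3]
width: 0.0599
```

Call:
step_arm(travel=[[0, 0, 0], [0, 0, 0], [0, 0, 0], [0, 0, 0], [0, 0, 0]], rot=[[0, 0, 0], [0, 0, 0], [0, 0, 0], [0, 0, 0], [0, 0, 0]], gripper=[0.7, 0.7, 0.7, 0.7, 0.7])

```text
clock: 18.58
eef_pos: [0.5302, 0.2727, 0.3309]
ee_rot: [-3.141, 0.0, -2.652]
force: [-0.2, 0.6, -0.2]
width: 0.0599
```

```bash
python3 - <<'E'
from h import *
im=snapshot("wrist");c=cam("wrist");save("w6",im)
np.save("w6.npy",im);np.save("w6c.npy",c,allow_pickle=True)
p=c[0];print(p["xyz"],p["rotation"],sense()["eef_pos"],sense()["ee_rot"])
print(w2p(c,[[.531,.272,.2]]))
for i in range(1,6):
  for d in silhouettes("wrist",f"lantern{i}")[:1]: print(i,d["p"],d["extent"])
E
```

```text
Traceback (most recent call last):
ValueError: setting an array element with a sequence. The requested array has an inhomogeneous shape after 1 dimensions. The detected shape was (2,) + inhomogeneous part.
```

View pics/w6.png

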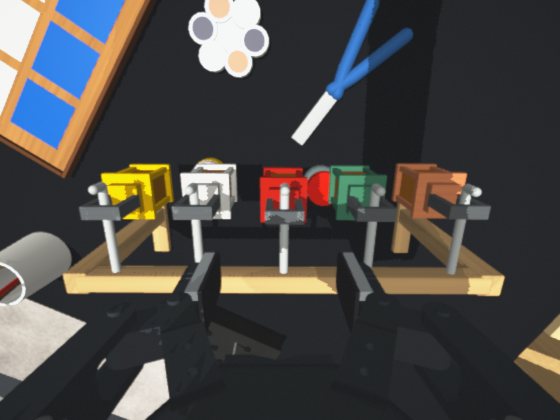

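```bash
python3 - <<'E'
from h import *
im=np.load("w6.npy");c=cam("wrist");p=c[0];print(p["xyz"],p["rotation"],sense()["eef_pos"],sense()["ee_rot"])
# model overlay with guess
def draw(im,x,y,yaw,sc=2):
    big=cv2.resize(im,None,fx=sc,fy=sc,interpolation=cv2.INTER_CUBIC).copy()
    Rz=R.from_euler('z',yaw,degrees=True).as_matrix();T=np.array([x,y,0])
    f=lambda P:((w2p(c,np.array(P)@Rz.T+T)+.5)*sc*8).astype(np.int32)
    for py in (160,80,0,-80,-160):
        P=np.array([[-.006,-.017,.21],[.006,-.017,.21],[.006,.017,.21],[-.006,.017,.21]])+[0,py/1000,0]
        cv2.polylines(big,[f(P)],True,(0,255,255),1,cv2.LINE_AA,3)
        cv2.polylines(big,[f([[-.03,py/1000,.204],[.061,py/1000,.204]])],False,(255,0,255),1,cv2.LINE_AA,3)
    cv2.polylines(big,[f([[.061,-.195,.211],[.079,-.195,.211],[.079,.195,.211],[.061,.195,.211]])],True,(0,255,0),1,cv2.LINE_AA,3)
    return big
b=draw(im,.531,.272,28)
save("ov",cv2.resize(b[320:600,110:1010],(800,249)))
# crossbar edges: brightness gradient columns
g=cv2.cvtColor(im,cv2.COLOR_RGB2GRAY).astype(int)
for u in (95,150,240,320,400,480): print(u,g[255:300,u])
print(g[246,90:480].tolist())
E
```

```text
[0.46164819 0.23667221 0.45463775] [-3.09587172e-01  6.68615602e-04  2.06007324e+00] [0.53026073 0.27279932 0.33100851] [-3.14112823e+00  4.58662838e-04 -2.65155099e+00]
95 [110 109 110 111 111 111 109 108 105 100  97  92  90  97 107 108 106 103
 113 117 135 181 205 214 215 215 217 218 219 219 219 218 217 217 215 214
 199 119  53  41  41  41  41  42  41]
150 [ 41  41  41  42  41  42  40  42  41  45  69 103 100 101 107 111 113 115
 116 115 127 173 207 214 217 218 220 220 221 221 221 220 219 219 217 215
 208 169  74  42  41  40  42  41  40]
240 [ 42  42  41  42  41  41  42  41  42  42  51  77 102 106 110 113 118 120
 122 126 132 157 201 216 222 223 225 226 226 227 226 225 225 224 225 224
 221 207 114  51  41  42  42  40  41]
320 [ 42  42  42  42  43  40  40  42  41  41  44  63  93  92  95  97  98  99
  99 100 103 107 121 134 142 176 216 221 222 223 222 222 221 222 222 222
 220 210 146  65  40  41  41  41  42]
400 [ 29  29  30  33  39  39  42  40  41  41  42  52  75  93  96  98  99 100
 101 100 102 105 115 133 138 140 141 143 143 142 142 141 140 140 141 142
 141 137 120  66  43  41  41 
[... 1144 characters left out ...]
41, 42, 41, 41, 43, 41, 42, 41, 42, 41, 42, 42, 41, 41, 42, 41, 42, 41, 42, 41, 41, 43, 41, 43, 42, 42, 43, 41, 43, 41, 41, 41, 41, 42, 42, 41, 33, 30, 30, 28, 29, 31, 30, 29, 29, 30, 30, 29, 30, 30, 45, 83, 117, 133, 142, 149, 153, 154, 150, 129, 77, 37, 28, 29, 30, 29, 30, 27, 30, 27, 30, 30, 29, 29, 29, 27, 33, 58, 84, 97, 121, 139, 142, 144, 147, 145, 141, 137, 137, 136, 136, 133, 132, 124, 93, 44, 30, 28, 28, 30, 29, 30, 29, 30, 36, 42, 42, 41, 41, 43, 54, 70, 79, 82, 82, 81, 81, 81, 82, 82, 84, 84, 84, 84, 84, 84, 82, 81, 80, 81, 84, 88, 92, 96, 104, 113, 105, 100, 113, 125, 135, 144, 148, 151, 153, 150, 135, 113, 105, 91, 72, 52, 43, 41, 41, 42, 40, 41, 41, 41, 40, 41, 41, 41, 41, 40]
```

View pics/ov.png

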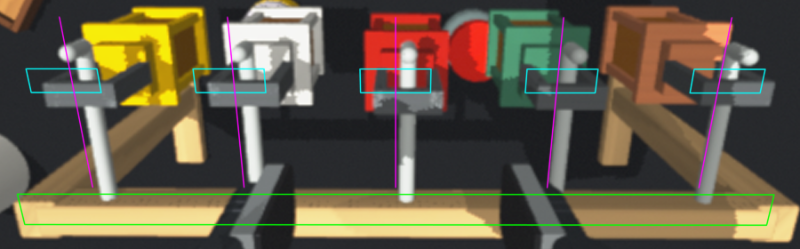

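```bash
cat > fit.py <<'E'
from h import *
from scipy.optimize import least_squares
im=np.load("w6.npy");c=cam("wrist")
g=cv2.cvtColor(im,cv2.COLOR_RGB2GRAY).astype(float)
pk=[]
for r in (234,240,246,252):
  for py,u in zip((-80,0,80),(197,284,370)):   # pegs over plain background
    s=g[r,u-12:u+13]; s=np.clip(s-60,0,60); pk.append((py,r,(s*np.arange(u-12,u+13)).sum()/s.sum()))
fr=[(95,275.5),(150,275.9),(240,276.4)];bk=[(95,292),(150,292.3),(240,292.9),(320,293.1),(400,293.8)]
def f(q):
  x,y,a=q;Rz=R.from_euler('z',a,degrees=True).as_matrix();P=lambda X:w2p(c,np.array(X)@Rz.T+[x,y,0])
  o=[]
  for py,r,u in pk:
    A=P([[.01,py/1e3,.2],[.06,py/1e3,.2]]);o.append(np.interp(r,A[:,1],A[:,0])-u)
  for xx,L in ((.061,fr),(.079,bk)):
    A=P([[xx,.195,.211],[xx,-.195,.211]]);A=A[np.argsort(A[:,0])]
    for u,v in L:o.append(np.interp(u,A[:,0],A[:,1])-v)
  return np.array(o)
s=least_squares(f,[.531,.272,28]);print(s.x,np.round(s.fun,1));np.save("rack.npy",s.x)
E
python3 fit.py; python3 - <<'E'
from h import *
im=np.load("w6.npy");c=cam("wrist");x,y,a=np.load("rack.npy");sc=2
big=cv2.resize(im,None,fx=sc,fy=sc,interpolation=cv2.INTER_CUBIC).copy()
Rz=R.from_euler('z',a,degrees=True).as_matrix()
f=lambda P:((w2p(c,np.array(P)@Rz.T+[x,y,0])+.5)*sc*8).astype(np.int32)
for py in (160,80,0,-80,-160):
    for q in (0,):
        P=np.array([[-.006,-.017,.21],[.006,-.017,.21],[.006,.017,.21],[-.006,.017,.21]])+[0,py/1000,0]
        cv2.polylines(big,[f(P)],True,(0,255,255),1,cv2.LINE_AA,3)
    cv2.polylines(big,[f([[-.026,py/1000,.204],[.061,py/1000,.204]])],False,(255,0,255),1,cv2.LINE_AA,3)
cv2.polylines(big,[f([[.061,-.195,.211],[.079,-.195,.211],[.079,.195,.211],[.061,.195,.211]])],True,(0,255,0),1,cv2.LINE_AA,3)
save("ov2",cv2.resize(big[320:600,110:1010],(800,249)))
E
```

```text
[ 0.53509467  0.28145385 27.73844032] [ 0.5  0.2 -0.3  0.5  0.1 -0.2  0.5  0.1 -0.2 -1.2  0.1 -0.2 -0.1 -0.2
 -0.3  0.2  0.2  0.   0.2 -0.1]
```

View pics/ov2.png

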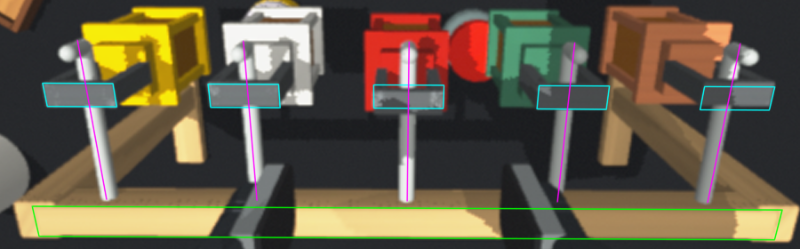

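```bash
cat >> h.py <<'E'
X,Y,A=.5351,.2815,np.radians(27.74)
TX,TY,TA=.5371,-.0885,np.radians(-6.15)
def rk(x,y): return X+x*np.cos(A)-y*np.sin(A),Y+x*np.sin(A)+y*np.cos(A)
def tr(x,y): return TX+x*np.cos(TA)-y*np.sin(TA),TY+x*np.sin(TA)+y*np.cos(TA)
YP=A+np.pi;YT=TA+np.pi
def st():
    s=sense();print(s["clock"],np.round(s["eef_pos"],4),round(np.degrees(s["ee_rot"][2]),2),"w",round(s["width"],4),"f",np.round(s["force"],1))
E
python3 - <<'E'
from h import *
st();print(go(*rk(0,-.16),.27,YP),go(*rk(0,-.16),.195,YP),tr(.084,.042),YT)
E
```

```text
18.6333 [0.5303 0.2728 0.331 ] -151.92 w 0.0597 f [ 0.   0.1 -0.5]
(array([-0.0074, -0.1546,  0.0611]), array([-0. ,  0. ,  0.3])) (array([-0.0074, -0.1545,  0.1361]), array([-0. ,  0. ,  0.3])) (np.float64(0.6251160996223636), np.float64(-0.055740784391774954)) 3.034254904592142
```

Call:
step_arm(travel=[[-0.007, -0.035, 0.0], [-0.007, -0.07, 0.015], [-0.007, -0.11, 0.03], [-0.007, -0.14, 0.04], [-0.007, -0.154, 0.05]], rot=[[0, 0, 0.3], [0, 0, 0.3], [0, 0, 0.3], [0, 0, 0.3], [0, 0, 0.3]], gripper=[0.7, 0.7, 0.7, 0.7, 0.7])

```text
clock: 19.05
eef_pos: [0.6112, 0.1342, 0.28]
ee_rot: [-3.138, -0.001, -2.663]
force: [-0.2, -0.8, 0.5]
width: 0.0597
```

Call:
step_arm(travel=[[0, 0, 0], [0, 0, 0], [0, 0, 0], [0, 0, 0.005], [0, 0, 0.01]], rot=[[0, 0, 0], [0, 0, 0], [0, 0, 0], [0, 0, 0], [0, 0, 0]], gripper=[0.7, 0.7, 0.7, 0.7, 0.7])

```text
clock: 19.47
eef_pos: [0.6093, 0.1432, 0.2714]
ee_rot: [3.141, 0.002, -2.653]
force: [0.1, 0.0, 0.3]
width: 0.0599
```

```bash
python3 - <<'E'
from h import *
save("w7",snapshot("wrist"))
st();print(go(*rk(0,-.16),.195,YP))
E
```

```text
19.5167 [0.6085 0.1425 0.2697] -152.04 w 0.0597 f [-1.2 -0.2 -1.2]
(array([ 0.0003, -0.0029,  0.0747]), array([ 0. , -0. ,  0.2]))
```

View pics/w7.png

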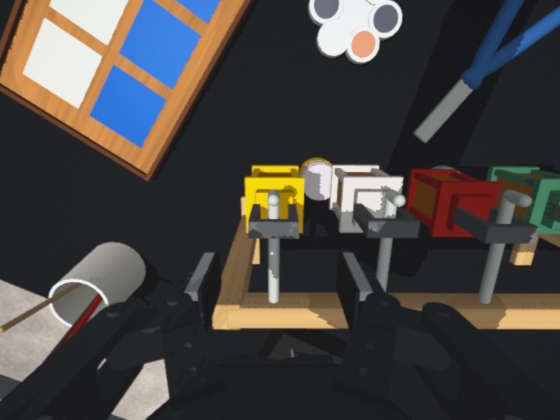

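Call:
step_arm(travel=[[0, -0.001, 0.02], [0, -0.001, 0.04], [0, -0.001, 0.057], [0, -0.001, 0.069], [0, -0.001, 0.074]], rot=[[0, 0, 0], [0, 0, 0], [0, 0, 0], [0, 0, 0], [0, 0, 0]], gripper=[0.7, 0.7, 0.7, 0.7, 0.7])

```text
clock: 19.93
eef_pos: [0.6084, 0.1404, 0.1943]
ee_rot: [3.141, -0.003, -2.655]
force: [-0.5, 0.8, -0.6]
width: 0.0594
```

Call:
step_arm(travel=[[0, 0, 0], [0, 0, 0], [0, 0, 0], [0, 0, 0], [0, 0, 0]], rot=[[0, 0, 0], [0, 0, 0], [0, 0, 0], [0, 0, 0], [0, 0, 0]], gripper=[0.7, 0.7, 0.7, 0.7, 0.7])

```text
clock: 20.35
eef_pos: [0.6105, 0.1402, 0.1976]
ee_rot: [-3.141, 0.002, -2.656]
force: [-0.1, -0.5, 0.1]
width: 0.06
```

```bash
python3 - <<'E'
from h import *
st();print(go(*rk(0,-.16),.195,YP))
E
```

```text
20.35 [0.6105 0.1402 0.1976] -152.2 w 0.06 f [-0.1 -0.5  0.1]
(array([0.001 , 0.0002, 0.0026]), array([-0. ,  0.1,  0.1]))
```

Call:
step_arm(travel=[[0.001, 0, 0.001], [0.001, 0, 0.001], [0.001, 0, 0.001], [0.001, 0, 0.001], [0.001, 0, 0.001]], rot=[[0, 0, 0], [0, 0, 0], [0, 0, 0], [0, 0, 0], [0, 0, 0]], gripper=[0.2, 0.2, 0.2, 0.2, 0.2], force=40)

```text
clock: 20.77
eef_pos: [0.609, 0.1394, 0.1958]
ee_rot: [-3.141, 0.0, -2.656]
force: [-0.5, -1.3, 3.5]
width: 0.0332
```

Call:
step_arm(travel=[[0, 0, 0], [0, 0, 0], [0, 0, 0], [0, 0, 0], [0, 0, 0]], rot=[[0, 0, 0], [0, 0, 0], [0, 0, 0], [0, 0, 0], [0, 0, 0]], gripper=[0.2, 0.2, 0.2, 0.2, 0.2])

```text
clock: 21.18
eef_pos: [0.609, 0.1394, 0.1957]
ee_rot: [-3.141, 0.0, -2.656]
force: [-1.8, -0.8, 4.5]
width: 0.0333
```

Call:
step_arm(travel=[[0, 0, -0.003], [0, 0, -0.008], [0, 0, -0.013], [0, 0, -0.017], [0, 0, -0.019]], rot=[[0, 0, 0], [0, 0, 0], [0, 0, 0], [0, 0, 0], [0, 0, 0]], gripper=[0.2, 0.2, 0.2, 0.2, 0.2])

```text
clock: 21.6
eef_pos: [0.6094, 0.1398, 0.2153]
ee_rot: [-3.141, 0.001, -2.656]
force: [0.4, 0.4, -1.6]
width: 0.0335
```

Call:
step_arm(travel=[[0, 0, 0], [0, 0, 0], [0, 0, 0], [0, 0, 0], [0, 0, 0]], rot=[[0, 0, 0], [0, 0, 0], [0, 0, 0], [0, 0, 0], [0, 0, 0]], gripper=[0.2, 0.2, 0.2, 0.2, 0.2])

```text
clock: 22.02
eef_pos: [0.6088, 0.1395, 0.2142]
ee_rot: [3.141, -0.0, -2.656]
force: [-0.1, 0.2, -0.4]
width: 0.0333
```

Call:
step_arm(travel=[[0.005, 0, 0], [0.018, 0, 0], [0.035, 0, 0], [0.052, 0, 0], [0.065, 0, 0]], rot=[[0, 0, 0], [0, 0, 0], [0, 0, 0], [0, 0, 0], [0, 0, 0]], gripper=[0.2, 0.2, 0.2, 0.2, 0.2])

```text
clock: 22.43
eef_pos: [0.5499, 0.1083, 0.2142]
ee_rot: [3.142, -0.001, -2.657]
force: [-0.1, -0.5, -0.6]
width: 0.0333
```

Call:
step_arm(travel=[[0.005, 0, -0.01], [0.01, 0, -0.03], [0.01, 0, -0.055], [0.01, 0, -0.075], [0.01, 0, -0.085]], rot=[[0, 0, 0], [0, 0, 0], [0, 0, 0], [0, 0, 0], [0, 0, 0]], gripper=[0.2, 0.2, 0.2, 0.2, 0.2])

```text
clock: 22.85
eef_pos: [0.5442, 0.1051, 0.3034]
ee_rot: [-3.14, 0.005, -2.656]
force: [-0.1, -0.1, -0.6]
width: 0.0333
```

```bash
python3 - <<'E'
from h import *
save("w8",snapshot("wrist"));snapshot("top");snapshot("top")
st();print(go(*tr(.084,.042),.29,YT))
E
```

```text
23.0 [0.5432 0.1047 0.3002] -152.19 w 0.0333 f [-0.5  0.5 -0.5]
(array([ 0.0024, -0.1802,  0.0103]), array([-0. ,  0.1, 34. ]))
```

View pics/w8.png

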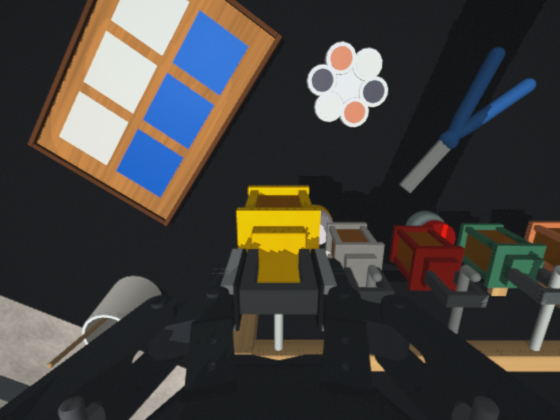

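Call:
step_arm(travel=[[0, -0.03, 0], [0.001, -0.07, 0], [0.002, -0.11, 0], [0.002, -0.15, 0.005], [0.002, -0.18, 0.01]], rot=[[0, 0, 6.5], [0, 0, 13.5], [0, 0, 20.5], [0, 0, 27.5], [0, 0, 34]], gripper=[0.2, 0.2, 0.2, 0.2, 0.2])

```text
clock: 23.42
eef_pos: [0.6251, -0.0597, 0.2875]
ee_rot: [-3.14, -0.002, 3.025]
force: [-0.1, 0.2, -0.7]
width: 0.034
```

Call:
step_arm(travel=[[0, 0, 0], [0, 0, 0.01], [0, 0, 0.03], [0, 0, 0.055], [0, 0, 0.08]], rot=[[0, 0, 0], [0, 0, 0], [0, 0, 0], [0, 0, 0], [0, 0, 0]], gripper=[0.2, 0.2, 0.2, 0.2, 0.2])

```text
clock: 23.83
eef_pos: [0.624, -0.0532, 0.2073]
ee_rot: [3.14, -0.001, 3.037]
force: [0.4, -0.1, -0.4]
width: 0.0332
```

Call:
step_arm(travel=[[0, 0, 0.02], [0, 0, 0.04], [0, 0, 0.055], [0, 0, 0.065], [0, 0, 0.07]], rot=[[0, 0, 0], [0, 0, 0], [0, 0, 0], [0, 0, 0], [0, 0, 0]], gripper=[0.2, 0.2, 0.2, 0.2, 0.2])

```text
clock: 24.25
eef_pos: [0.6227, -0.0536, 0.1365]
ee_rot: [3.141, -0.005, 3.036]
force: [-0.3, 0.5, -1.0]
width: 0.0331
```

Call:
step_arm(travel=[[0, 0, 0], [0, 0, 0], [0, 0, 0], [0, 0, 0], [0, 0, 0]], rot=[[0, 0, 0], [0, 0, 0], [0, 0, 0], [0, 0, 0], [0, 0, 0]], gripper=[0.2, 0.2, 0.2, 0.2, 0.2])

```text
clock: 24.67
eef_pos: [0.6255, -0.0556, 0.1406]
ee_rot: [3.141, 0.002, 3.033]
force: [-0.5, 0.9, 0.8]
width: 0.0333
```

Call:
step_arm(travel=[[0, 0, 0], [0, 0, 0], [0, 0, 0], [0, 0, 0], [0, 0, 0]], rot=[[0, 0, 0], [0, 0, 0], [0, 0, 0], [0, 0, 0], [0, 0, 0]], gripper=[0.2, 0.2, 0.2, 0.2, 0.2])

```text
clock: 25.08
eef_pos: [0.6249, -0.0556, 0.1395]
ee_rot: [3.142, 0.0, 3.033]
force: [-0.5, 0.8, -0.3]
width: 0.0334
```

```bash
python3 - <<'E'
from h import *
st();print(go(*tr(.084,.042),.112,YT))
E
```

```text
25.0833 [ 0.6249 -0.0556  0.1395] 173.8 w 0.0334 f [-0.5  0.8 -0.3]
(array([-0.0003, -0.0001,  0.0275]), array([ 0.,  0., -0.]))
```

Call:
step_arm(travel=[[0, 0, 0.005], [0, 0, 0.01], [0, 0, 0.015], [0, 0, 0.019], [0, 0, 0.022]], rot=[[0, 0, 0], [0, 0, 0], [0, 0, 0], [0, 0, 0], [0, 0, 0]], gripper=[0.2, 0.2, 0.2, 0.2, 0.2])

```text
clock: 25.5
eef_pos: [0.6243, -0.0556, 0.1164]
ee_rot: [-3.142, -0.001, 3.033]
force: [0.8, -1.1, -0.8]
width: 0.0332
```

Call:
step_arm(travel=[[0, 0, 0.001], [0, 0, 0.002], [0, 0, 0.003], [0, 0, 0.004], [0, 0, 0.004]], rot=[[0, 0, 0], [0, 0, 0], [0, 0, 0], [0, 0, 0], [0, 0, 0]], gripper=[0.2, 0.2, 0.2, 0.2, 0.2])

```text
clock: 25.92
eef_pos: [0.6249, -0.0556, 0.1135]
ee_rot: [3.142, 0.0, 3.033]
force: [-0.5, 0.1, 0.1]
width: 0.0333
```

Call:
step_arm(travel=[[0, 0, 0.0005], [0, 0, 0.001], [0, 0, 0.001], [0, 0, 0.001], [0, 0, 0.001]], rot=[[0, 0, 0], [0, 0, 0], [0, 0, 0], [0, 0, 0], [0, 0, 0]], gripper=[0.2, 0.2, 0.2, 0.2, 0.2])

```text
clock: 26.33
eef_pos: [0.6249, -0.0556, 0.1125]
ee_rot: [3.142, 0.0, 3.033]
force: [-0.3, -0.2, -0.8]
width: 0.033
```

Call:
step_arm(travel=[[0, 0, 0.0003], [0, 0, 0.0006], [0, 0, 0.001], [0, 0, 0.001], [0, 0, 0.001]], rot=[[0, 0, 0], [0, 0, 0], [0, 0, 0], [0, 0, 0], [0, 0, 0]], gripper=[0.2, 0.2, 0.2, 0.2, 0.2])

```text
clock: 26.75
eef_pos: [0.625, -0.0557, 0.1119]
ee_rot: [3.142, 0.0, 3.033]
force: [-1.3, -0.4, 4.1]
width: 0.0334
```

Call:
step_arm(travel=[[0, 0, 0], [0, 0, 0], [0, 0, 0], [0, 0, 0], [0, 0, 0]], rot=[[0, 0, 0], [0, 0, 0], [0, 0, 0], [0, 0, 0], [0, 0, 0]], gripper=[0.3, 0.4, 0.5, 0.6, 0.6])

```text
clock: 27.17
eef_pos: [0.6247, -0.0556, 0.1112]
ee_rot: [3.142, -0.0, 3.034]
force: [0.5, -0.3, -0.4]
width: 0.051
```

Call:
step_arm(travel=[[0, 0, 0], [0, 0, -0.005], [0, 0, -0.02], [0, 0, -0.04], [0, 0, -0.07]], rot=[[0, 0, 0], [0, 0, 0], [0, 0, 0], [0, 0, 0], [0, 0, 0]], gripper=[0.65, 0.65, 0.65, 0.65, 0.65])

```text
clock: 27.58
eef_pos: [0.623, -0.0555, 0.18]
ee_rot: [-3.141, -0.005, 3.034]
force: [0.5, 0.0, -0.7]
width: 0.0554
```

Call:
step_arm(travel=[[0, 0, -0.04], [0, 0, -0.075], [0, 0, -0.1], [0, 0, -0.12], [0, 0, -0.12]], rot=[[0, 0, 0], [0, 0, 0], [0, 0, 0], [0, 0, 0], [0, 0, 0]], gripper=[0.7, 0.7, 0.7, 0.7, 0.7])

```text
clock: 28.0
eef_pos: [0.6275, -0.0557, 0.3078]
ee_rot: [3.141, 0.01, 3.033]
force: [0.3, -1.0, 0.5]
width: 0.0601
```

Call:
step_arm(travel=[[0, 0, 0], [0, 0, 0], [0, 0, 0], [0, 0, 0], [0, 0, 0]], rot=[[0, 0, 0], [0, 0, 0], [0, 0, 0], [0, 0, 0], [0, 0, 0]], gripper=[0.7, 0.7, 0.7, 0.7, 0.7])

```text
clock: 28.42
eef_pos: [0.6243, -0.0556, 0.3001]
ee_rot: [-3.141, -0.002, 3.034]
force: [0.7, -0.5, 1.2]
width: 0.06
```

```bash
python3 - <<'E'
from h import *
im=snapshot("wrist");save("w9",im);c=cam("wrist")
st();print(go(*rk(0,-.08),.30,YP))
# overlay: pad outline and expected roof (48mm @ z .074)
def sq(h,z): return (w2p(c,[[*tr(.084+a,.042+b),z] for a,b in((-h,-h),(h,-h),(h,h),(-h,h))])*8).astype(np.int32)
b=im.copy()
cv2.polylines(b,[sq(.035,.01)],True,(255,0,255),1,16,3);cv2.polylines(b,[sq(.024,.074)],True,(0,255,0),1,16,3)
save("w9o",b[80:420,140:420])
E
```

```text
28.4667 [ 0.6244 -0.0556  0.3004] 173.81 w 0.0598 f [ 0.2 -0.5  0.3]
(array([0.0805, 0.2591, 0.0005]), array([  0. ,  -0.1, -33.9]))
```

View pics/w9o.png

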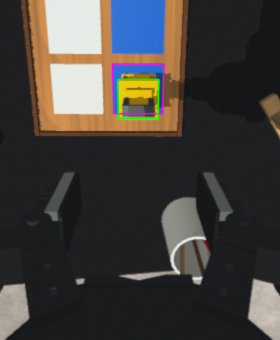

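Call:
step_arm(travel=[[0.009, 0.03, 0], [0.019, 0.06, 0], [0.028, 0.09, 0], [0.037, 0.12, 0], [0.043, 0.139, 0]], rot=[[0, 0, 0], [0, 0, 0], [0, 0, 0], [0, 0, 0], [0, 0, 0]], gripper=[0.7, 0.7, 0.7, 0.7, 0.7])

```text
clock: 28.88
eef_pos: [0.596, 0.0915, 0.3011]
ee_rot: [3.14, -0.001, 3.037]
force: [0.7, 0.0, 0.7]
width: 0.0598
```

Call:
step_arm(travel=[[0.009, 0.03, 0], [0.019, 0.06, 0], [0.028, 0.09, 0], [0.034, 0.11, 0], [0.037, 0.12, 0]], rot=[[0, 0, -7], [0, 0, -14], [0, 0, -21], [0, 0, -28], [0, 0, -33.9]], gripper=[0.7, 0.7, 0.7, 0.7, 0.7])

```text
clock: 29.3
eef_pos: [0.5716, 0.2152, 0.3012]
ee_rot: [3.139, 0.0, -2.647]
force: [-0.4, 0.4, -0.8]
width: 0.0597
```

Call:
step_arm(travel=[[0, 0, 0], [0, 0, 0], [0, 0, 0], [0, 0, 0], [0, 0, 0]], rot=[[0, 0, 0], [0, 0, 0], [0, 0, 0], [0, 0, 0], [0, 0, 0]], gripper=[0.7, 0.7, 0.7, 0.7, 0.7])

```text
clock: 29.72
eef_pos: [0.5738, 0.2088, 0.3014]
ee_rot: [-3.141, -0.0, -2.662]
force: [-0.9, 0.4, -0.2]
width: 0.0602
```

Call:
step_arm(travel=[[0, 0, 0], [0, 0, 0], [0, 0, 0], [0, 0, 0], [0, 0, 0]], rot=[[0, 0, 0], [0, 0, 0], [0, 0, 0], [0, 0, 0], [0, 0, 0]], gripper=[0.7, 0.7, 0.7, 0.7, 0.7])

```text
clock: 30.13
eef_pos: [0.5733, 0.2105, 0.3015]
ee_rot: [3.142, -0.0, -2.658]
force: [-0.3, -0.1, 0.4]
width: 0.0599
```

```bash
python3 - <<'E'
from h import *
st();print(go(*rk(0,-.08),.1955,YP))
E
```

```text
30.1333 [0.5733 0.2105 0.3015] -152.31 w 0.0599 f [-0.3 -0.1  0.4]
(array([0.0007, 0.0006, 0.106 ]), array([ 0., -0., -0.]))
```

Call:
step_arm(travel=[[0.001, 0.0005, 0.02], [0.001, 0.0005, 0.045], [0.001, 0.0005, 0.07], [0.001, 0.0005, 0.09], [0.001, 0.0005, 0.1]], rot=[[0, 0, 0], [0, 0, 0], [0, 0, 0], [0, 0, 0], [0, 0, 0]], gripper=[0.7, 0.7, 0.7, 0.7, 0.7])

```text
clock: 30.55
eef_pos: [0.5706, 0.2098, 0.1986]
ee_rot: [3.141, -0.004, -2.658]
force: [0.1, -0.3, -0.1]
width: 0.0598
```

Call:
step_arm(travel=[[0, 0, 0.003], [0, 0, 0.006], [0, 0, 0.006], [0, 0, 0.006], [0, 0, 0.006]], rot=[[0, 0, 0], [0, 0, 0], [0, 0, 0], [0, 0, 0], [0, 0, 0]], gripper=[0.7, 0.7, 0.7, 0.7, 0.7])

```text
clock: 30.97
eef_pos: [0.573, 0.2108, 0.1969]
ee_rot: [-3.141, 0.002, -2.658]
force: [-0.0, -0.1, -0.5]
width: 0.06
```

Call:
step_arm(travel=[[0, 0, 0], [0, 0, 0], [0, 0, 0], [0, 0, 0], [0, 0, 0]], rot=[[0, 0, 0], [0, 0, 0], [0, 0, 0], [0, 0, 0], [0, 0, 0]], gripper=[0.7, 0.7, 0.2, 0.2, 0.2])

```text
clock: 31.38
eef_pos: [0.5722, 0.2105, 0.1958]
ee_rot: [-3.142, 0.0, -2.658]
force: [-1.2, 0.4, 1.7]
width: 0.0332
```

Call:
step_arm(travel=[[0, 0, 0], [0, 0, 0], [0, 0, 0], [0, 0, 0], [0, 0, 0]], rot=[[0, 0, 0], [0, 0, 0], [0, 0, 0], [0, 0, 0], [0, 0, 0]], gripper=[0.2, 0.2, 0.2, 0.2, 0.2])

```text
clock: 31.8
eef_pos: [0.5723, 0.2105, 0.1957]
ee_rot: [-3.142, 0.0, -2.658]
force: [-0.7, -0.4, 3.5]
width: 0.0336
```

Call:
step_arm(travel=[[0, 0, -0.003], [0, 0, -0.008], [0, 0, -0.013], [0, 0, -0.017], [0, 0, -0.019]], rot=[[0, 0, 0], [0, 0, 0], [0, 0, 0], [0, 0, 0], [0, 0, 0]], gripper=[0.2, 0.2, 0.2, 0.2, 0.2])

```text
clock: 32.22
eef_pos: [0.5725, 0.2107, 0.2154]
ee_rot: [-3.142, 0.001, -2.658]
force: [-0.4, -0.2, -0.5]
width: 0.0331
```

Call:
step_arm(travel=[[0, 0, 0], [0, 0, 0], [0, 0, 0], [0, 0, 0], [0, 0, 0]], rot=[[0, 0, 0], [0, 0, 0], [0, 0, 0], [0, 0, 0], [0, 0, 0]], gripper=[0.2, 0.2, 0.2, 0.2, 0.2])

```text
clock: 32.63
eef_pos: [0.572, 0.2104, 0.2142]
ee_rot: [3.141, -0.001, -2.658]
force: [-0.2, -0.4, -0.9]
width: 0.0336
```

Call:
step_arm(travel=[[0.005, 0, 0], [0.018, 0, 0], [0.035, 0, 0], [0.052, 0, 0], [0.065, 0, 0]], rot=[[0, 0, 0], [0, 0, 0], [0, 0, 0], [0, 0, 0], [0, 0, 0]], gripper=[0.2, 0.2, 0.2, 0.2, 0.2])

```text
clock: 33.05
eef_pos: [0.513, 0.1795, 0.2142]
ee_rot: [3.142, -0.001, -2.658]
force: [-0.9, -0.0, -1.3]
width: 0.033
```

Call:
step_arm(travel=[[0.005, 0, -0.01], [0.01, 0, -0.03], [0.01, 0, -0.055], [0.01, 0, -0.075], [0.01, 0, -0.085]], rot=[[0, 0, 0], [0, 0, 0], [0, 0, 0], [0, 0, 0], [0, 0, 0]], gripper=[0.2, 0.2, 0.2, 0.2, 0.2])

```text
clock: 33.47
eef_pos: [0.5072, 0.1763, 0.3033]
ee_rot: [-3.141, 0.005, -2.658]
force: [0.1, -0.4, 0.0]
width: 0.0334
```

Call:
step_arm(travel=[[0.01, -0.02, 0], [0.02, -0.05, 0], [0.03, -0.085, 0], [0.04, -0.12, 0], [0.05, -0.15, 0]], rot=[[0, 0, 0], [0, 0, 0], [0, 0, 0], [0, 0, 0], [0, 0, 0]], gripper=[0.2, 0.2, 0.2, 0.2, 0.2])

```text
clock: 33.88
eef_pos: [0.5316, 0.0172, 0.2997]
ee_rot: [-3.141, 0.0, -2.659]
force: [0.1, 0.2, -0.2]
width: 0.0335
```

Call:
step_arm(travel=[[0.006, -0.02, 0], [0.012, -0.038, 0], [0.018, -0.052, 0], [0.022, -0.06, 0], [0.022, -0.0635, 0.01]], rot=[[0, 0, 6.5], [0, 0, 13.5], [0, 0, 20.5], [0, 0, 27.5], [0, 0, 33.9]], gripper=[0.2, 0.2, 0.2, 0.2, 0.2])

```text
clock: 34.3
eef_pos: [0.5424, -0.0495, 0.2911]
ee_rot: [-3.141, 0.003, 3.024]
force: [0.2, 0.2, -0.6]
width: 0.0334
```

Call:
step_arm(travel=[[0, 0, 0], [0, 0, 0.01], [0, 0, 0.03], [0, 0, 0.055], [0, 0, 0.08]], rot=[[0, 0, 0], [0, 0, 0], [0, 0, 0], [0, 0, 0], [0, 0, 0]], gripper=[0.2, 0.2, 0.2, 0.2, 0.2])

```text
clock: 34.72
eef_pos: [0.5417, -0.0458, 0.2089]
ee_rot: [3.141, 0.002, 3.039]
force: [0.2, -0.3, -1.2]
width: 0.0335
```

Call:
step_arm(travel=[[0, 0, 0.02], [0, 0, 0.04], [0, 0, 0.055], [0, 0, 0.065], [0, 0, 0.07]], rot=[[0, 0, 0], [0, 0, 0], [0, 0, 0], [0, 0, 0], [0, 0, 0]], gripper=[0.2, 0.2, 0.2, 0.2, 0.2])

```text
clock: 35.13
eef_pos: [0.5403, -0.046, 0.1378]
ee_rot: [3.141, -0.003, 3.037]
force: [0.1, 0.2, -1.0]
width: 0.0336
```

Call:
step_arm(travel=[[0, 0, 0], [0, 0, 0], [0, 0, 0], [0, 0, 0], [0, 0, 0]], rot=[[0, 0, 0], [0, 0, 0], [0, 0, 0], [0, 0, 0], [0, 0, 0]], gripper=[0.2, 0.2, 0.2, 0.2, 0.2])

```text
clock: 35.55
eef_pos: [0.5419, -0.0469, 0.1404]
ee_rot: [3.142, 0.002, 3.034]
force: [-0.5, -0.2, -1.8]
width: 0.0335
```

Call:
step_arm(travel=[[0, 0, 0], [0, 0, 0], [0, 0, 0], [0, 0, 0], [0, 0, 0]], rot=[[0, 0, 0], [0, 0, 0], [0, 0, 0], [0, 0, 0], [0, 0, 0]], gripper=[0.2, 0.2, 0.2, 0.2, 0.2])

```text
clock: 35.97
eef_pos: [0.5412, -0.0469, 0.1395]
ee_rot: [3.142, -0.0, 3.033]
force: [0.5, -0.1, 0.1]
width: 0.0334
```

```bash
python3 - <<'E'
from h import *
st();print(go(*tr(0,.042),.1117,YT))
E
```

```text
35.9667 [ 0.5412 -0.0469  0.1395] 173.8 w 0.0334 f [ 0.5 -0.1  0.1]
(array([-0.0003,  0.0002,  0.0278]), array([ 0., -0., -0.]))
```

Call:
step_arm(travel=[[0, 0, 0.005], [0, 0, 0.01], [0, 0, 0.015], [0, 0, 0.02], [0, 0, 0.023]], rot=[[0, 0, 0], [0, 0, 0], [0, 0, 0], [0, 0, 0], [0, 0, 0]], gripper=[0.2, 0.2, 0.2, 0.2, 0.2])

```text
clock: 36.38
eef_pos: [0.5406, -0.0469, 0.1153]
ee_rot: [-3.142, -0.002, 3.034]
force: [-1.0, 0.0, -0.5]
width: 0.0334
```

Call:
step_arm(travel=[[0, 0, 0.001], [0, 0, 0.002], [0, 0, 0.003], [0, 0, 0.004], [0, 0, 0.0048]], rot=[[0, 0, 0], [0, 0, 0], [0, 0, 0], [0, 0, 0], [0, 0, 0]], gripper=[0.2, 0.2, 0.2, 0.2, 0.2])

```text
clock: 36.8
eef_pos: [0.5415, -0.0469, 0.1119]
ee_rot: [3.142, 0.0, 3.034]
force: [-1.8, 0.3, 9.7]
width: 0.0332
```

Call:
step_arm(travel=[[0, 0, 0], [0, 0, 0], [0, 0, 0], [0, 0, 0], [0, 0, 0]], rot=[[0, 0, 0], [0, 0, 0], [0, 0, 0], [0, 0, 0], [0, 0, 0]], gripper=[0.2, 0.2, 0.2, 0.2, 0.2])

```text
clock: 37.22
eef_pos: [0.5415, -0.047, 0.1119]
ee_rot: [3.142, 0.001, 3.033]
force: [0.4, -0.2, 0.5]
width: 0.0335
```

Contact made; release and go to the red lantern.

Call:
step_arm(travel=[[0, 0, 0], [0, 0, 0], [0, 0, 0], [0, 0, 0], [0, 0, 0]], rot=[[0, 0, 0], [0, 0, 0], [0, 0, 0], [0, 0, 0], [0, 0, 0]], gripper=[0.3, 0.4, 0.5, 0.6, 0.6])

```text
clock: 37.63
eef_pos: [0.5411, -0.0468, 0.1116]
ee_rot: [3.142, -0.0, 3.034]
force: [0.3, 0.2, -0.2]
width: 0.0511
```

Call:
step_arm(travel=[[0, 0, 0], [0, 0, -0.005], [0, 0, -0.02], [0, 0, -0.04], [0, 0, -0.07]], rot=[[0, 0, 0], [0, 0, 0], [0, 0, 0], [0, 0, 0], [0, 0, 0]], gripper=[0.65, 0.65, 0.65, 0.65, 0.65])

```text
clock: 38.05
eef_pos: [0.5394, -0.0468, 0.1806]
ee_rot: [-3.141, -0.005, 3.034]
force: [-0.8, 0.2, 0.9]
width: 0.0552
```

Call:
step_arm(travel=[[0, 0, -0.04], [0, 0, -0.075], [0, 0, -0.1], [0, 0.005, -0.12], [0.003, 0.02, -0.12]], rot=[[0, 0, 0], [0, 0, 0], [0, 0, 0], [0, 0, 0], [0, 0, 0]], gripper=[0.7, 0.7, 0.7, 0.7, 0.7])

```text
clock: 38.47
eef_pos: [0.5432, -0.0293, 0.3074]
ee_rot: [-3.141, 0.009, 3.029]
force: [0.6, -0.2, 0.0]
width: 0.0596
```

Call:
step_arm(travel=[[0.004, 0.035, 0], [0.008, 0.07, 0], [0.012, 0.105, 0], [0.016, 0.14, 0], [0.02, 0.175, 0]], rot=[[0, 0, 0], [0, 0, 0], [0, 0, 0], [0, 0, 0], [0, 0, 0]], gripper=[0.7, 0.7, 0.7, 0.7, 0.7])

```text
clock: 38.88
eef_pos: [0.5391, 0.151, 0.3023]
ee_rot: [3.141, 0.001, 3.033]
force: [0.7, 0.9, -0.1]
width: 0.0596
```

Call:
step_arm(travel=[[0.004, 0.035, 0], [0.008, 0.07, 0], [0.012, 0.1, 0], [0.016, 0.12, 0], [0.0187, 0.1306, 0]], rot=[[0, 0, -7], [0, 0, -14], [0, 0, -21], [0, 0, -28], [0, 0, -33.9]], gripper=[0.7, 0.7, 0.7, 0.7, 0.7])

```text
clock: 39.3
eef_pos: [0.5335, 0.2855, 0.302]
ee_rot: [3.14, 0.001, -2.647]
force: [0.3, -0.2, 0.2]
width: 0.0597
```

Call:
step_arm(travel=[[0, 0, 0], [0, 0, 0], [0, 0, 0], [0, 0, 0], [0, 0, 0]], rot=[[0, 0, 0], [0, 0, 0], [0, 0, 0], [0, 0, 0], [0, 0, 0]], gripper=[0.7, 0.7, 0.7, 0.7, 0.7])

```text
clock: 39.72
eef_pos: [0.5355, 0.2797, 0.3018]
ee_rot: [-3.141, -0.0, -2.662]
force: [0.2, -0.4, 0.2]
width: 0.0599
```

Call:
step_arm(travel=[[0, 0, 0], [0, 0, 0], [0, 0, 0], [0, 0, 0], [0, 0, 0]], rot=[[0, 0, 0], [0, 0, 0], [0, 0, 0], [0, 0, 0], [0, 0, 0]], gripper=[0.7, 0.7, 0.7, 0.7, 0.7])

```text
clock: 40.13
eef_pos: [0.5349, 0.2813, 0.3017]
ee_rot: [3.142, -0.0, -2.658]
force: [-0.3, -0.0, 0.4]
width: 0.06
```

```bash
python3 - <<'E'
from h import *
st();print(go(*rk(0,0),.1955,YP))
E
```

```text
40.1333 [0.5349 0.2813 0.3017] -152.3 w 0.06 f [-0.3 -0.   0.4]
(array([-3.000e-04,  1.000e-04,  1.062e-01]), array([ 0., -0., -0.]))
```

Call:
step_arm(travel=[[0, 0, 0.02], [0, 0, 0.045], [0, 0, 0.07], [0, 0, 0.09], [0, 0, 0.1]], rot=[[0, 0, 0], [0, 0, 0], [0, 0, 0], [0, 0, 0], [0, 0, 0]], gripper=[0.7, 0.7, 0.7, 0.7, 0.7])

```text
clock: 40.55
eef_pos: [0.5335, 0.2804, 0.1988]
ee_rot: [3.142, -0.004, -2.658]
force: [0.1, -1.3, 0.3]
width: 0.0597
```

Call:
step_arm(travel=[[0, 0, 0.003], [0, 0, 0.006], [0, 0, 0.006], [0, 0, 0.006], [0, 0, 0.006]], rot=[[0, 0, 0], [0, 0, 0], [0, 0, 0], [0, 0, 0], [0, 0, 0]], gripper=[0.7, 0.7, 0.7, 0.7, 0.7])

```text
clock: 40.97
eef_pos: [0.5357, 0.2818, 0.1971]
ee_rot: [-3.142, 0.002, -2.658]
force: [-0.4, 0.6, 0.5]
width: 0.06
```

Call:
step_arm(travel=[[0, 0, 0], [0, 0, 0], [0, 0, 0], [0, 0, 0], [0, 0, 0]], rot=[[0, 0, 0], [0, 0, 0], [0, 0, 0], [0, 0, 0], [0, 0, 0]], gripper=[0.7, 0.7, 0.2, 0.2, 0.2])

```text
clock: 41.38
eef_pos: [0.535, 0.2814, 0.196]
ee_rot: [3.142, 0.0, -2.658]
force: [-0.5, -0.0, 1.9]
width: 0.0334
```

Call:
step_arm(travel=[[0, 0, 0], [0, 0, 0], [0, 0, 0], [0, 0, 0], [0, 0, 0]], rot=[[0, 0, 0], [0, 0, 0], [0, 0, 0], [0, 0, 0], [0, 0, 0]], gripper=[0.2, 0.2, 0.2, 0.2, 0.2])

```text
clock: 41.8
eef_pos: [0.535, 0.2814, 0.196]
ee_rot: [3.142, 0.0, -2.658]
force: [-0.7, -0.6, 4.0]
width: 0.0337
```

Call:
step_arm(travel=[[0, 0, -0.003], [0, 0, -0.008], [0, 0, -0.013], [0, 0, -0.017], [0, 0, -0.019]], rot=[[0, 0, 0], [0, 0, 0], [0, 0, 0], [0, 0, 0], [0, 0, 0]], gripper=[0.2, 0.2, 0.2, 0.2, 0.2])

```text
clock: 42.22
eef_pos: [0.5352, 0.2815, 0.2155]
ee_rot: [3.142, 0.001, -2.658]
force: [0.5, 0.2, -0.6]
width: 0.0332
```

Call:
step_arm(travel=[[0, 0, 0], [0, 0, 0], [0, 0, 0], [0, 0, 0], [0, 0, 0]], rot=[[0, 0, 0], [0, 0, 0], [0, 0, 0], [0, 0, 0], [0, 0, 0]], gripper=[0.2, 0.2, 0.2, 0.2, 0.2])

```text
clock: 42.63
eef_pos: [0.5348, 0.2812, 0.2144]
ee_rot: [3.142, -0.0, -2.658]
force: [-0.4, 0.4, -1.3]
width: 0.0333
```

Call:
step_arm(travel=[[0.005, 0, 0], [0.018, 0, 0], [0.035, 0, 0], [0.052, 0, 0], [0.065, 0, 0]], rot=[[0, 0, 0], [0, 0, 0], [0, 0, 0], [0, 0, 0], [0, 0, 0]], gripper=[0.2, 0.2, 0.2, 0.2, 0.2])

```text
clock: 43.05
eef_pos: [0.4757, 0.2503, 0.2144]
ee_rot: [-3.142, -0.001, -2.658]
force: [-0.7, 0.1, -0.8]
width: 0.0333
```

Call:
step_arm(travel=[[0.005, 0, -0.01], [0.01, 0, -0.03], [0.01, 0, -0.055], [0.01, 0, -0.075], [0.01, 0, -0.085]], rot=[[0, 0, 0], [0, 0, 0], [0, 0, 0], [0, 0, 0], [0, 0, 0]], gripper=[0.2, 0.2, 0.2, 0.2, 0.2])

```text
clock: 43.47
eef_pos: [0.4699, 0.2474, 0.3034]
ee_rot: [-3.141, 0.005, -2.658]
force: [0.3, -0.0, -1.7]
width: 0.0332
```

Call:
step_arm(travel=[[0.012, -0.02, 0], [0.028, -0.048, 0], [0.046, -0.08, 0], [0.064, -0.112, 0], [0.082, -0.144, 0]], rot=[[0, 0, 0], [0, 0, 0], [0, 0, 0], [0, 0, 0], [0, 0, 0]], gripper=[0.2, 0.2, 0.2, 0.2, 0.2])

```text
clock: 43.88
eef_pos: [0.4626, 0.0794, 0.2999]
ee_rot: [-3.142, 0.0, -2.657]
force: [1.3, -0.0, -1.7]
width: 0.0336
```

Call:
step_arm(travel=[[0.017, -0.03, 0], [0.034, -0.058, 0], [0.047, -0.08, 0], [0.056, -0.096, 0], [0.0597, -0.1027, 0.01]], rot=[[0, 0, 6.5], [0, 0, 13.5], [0, 0, 20.5], [0, 0, 27.5], [0, 0, 33.9]], gripper=[0.2, 0.2, 0.2, 0.2, 0.2])

```text
clock: 44.3
eef_pos: [0.4587, -0.0415, 0.2914]
ee_rot: [-3.141, 0.004, 3.023]
force: [0.7, -0.5, -1.5]
width: 0.0335
```

Call:
step_arm(travel=[[0, 0, 0], [0, 0, 0.01], [0, 0, 0.03], [0, 0, 0.055], [0, 0, 0.08]], rot=[[0, 0, 0], [0, 0, 0], [0, 0, 0], [0, 0, 0], [0, 0, 0]], gripper=[0.2, 0.2, 0.2, 0.2, 0.2])

```text
clock: 44.72
eef_pos: [0.4584, -0.0362, 0.2091]
ee_rot: [3.141, 0.002, 3.04]
force: [-0.0, -0.2, -1.4]
width: 0.0337
```

Call:
step_arm(travel=[[0, 0, 0.02], [0, 0, 0.04], [0, 0, 0.055], [0, 0, 0.065], [0, 0, 0.07]], rot=[[0, 0, 0], [0, 0, 0], [0, 0, 0], [0, 0, 0], [0, 0, 0]], gripper=[0.2, 0.2, 0.2, 0.2, 0.2])

```text
clock: 45.13
eef_pos: [0.457, -0.0365, 0.1381]
ee_rot: [3.141, -0.002, 3.038]
force: [-0.1, 0.4, -1.7]
width: 0.0332
```

Call:
step_arm(travel=[[0, 0, 0], [0, 0, 0], [0, 0, 0], [0, 0, 0], [0, 0, 0]], rot=[[0, 0, 0], [0, 0, 0], [0, 0, 0], [0, 0, 0], [0, 0, 0]], gripper=[0.2, 0.2, 0.2, 0.2, 0.2])

```text
clock: 45.55
eef_pos: [0.4584, -0.0379, 0.1405]
ee_rot: [3.141, 0.002, 3.034]
force: [-0.1, 0.1, -1.1]
width: 0.0334
```

Call:
step_arm(travel=[[0, 0, 0], [0, 0, 0], [0, 0, 0], [0, 0, 0], [0, 0, 0]], rot=[[0, 0, 0], [0, 0, 0], [0, 0, 0], [0, 0, 0], [0, 0, 0]], gripper=[0.2, 0.2, 0.2, 0.2, 0.2])

```text
clock: 45.97
eef_pos: [0.4578, -0.0379, 0.1397]
ee_rot: [3.142, 0.0, 3.033]
force: [-0.1, 0.5, -1.8]
width: 0.0335
```

```bash
python3 - <<'E'
from h import *
st();print(go(*tr(-.084,.042),.1119,YT))
E
```

```text
45.9667 [ 0.4578 -0.0379  0.1397] 173.8 w 0.0335 f [-0.1  0.5 -1.8]
(array([-0.0003,  0.0002,  0.0278]), array([ 0.,  0., -0.]))
```

Call:
step_arm(travel=[[0, 0, 0.005], [0, 0, 0.01], [0, 0, 0.015], [0, 0, 0.02], [0, 0, 0.023]], rot=[[0, 0, 0], [0, 0, 0], [0, 0, 0], [0, 0, 0], [0, 0, 0]], gripper=[0.2, 0.2, 0.2, 0.2, 0.2])

```text
clock: 46.38
eef_pos: [0.4572, -0.0378, 0.1157]
ee_rot: [-3.142, -0.001, 3.033]
force: [-0.4, 0.5, -1.7]
width: 0.0332
```

Call:
step_arm(travel=[[0, 0, 0.001], [0, 0, 0.002], [0, 0, 0.003], [0, 0, 0.004], [0, 0, 0.0048]], rot=[[0, 0, 0], [0, 0, 0], [0, 0, 0], [0, 0, 0], [0, 0, 0]], gripper=[0.2, 0.2, 0.2, 0.2, 0.2])

```text
clock: 46.8
eef_pos: [0.458, -0.0379, 0.1121]
ee_rot: [3.142, 0.001, 3.033]
force: [-2.0, -1.1, 11.0]
width: 0.0335
```

Call:
step_arm(travel=[[0, 0, 0], [0, 0, 0], [0, 0, 0], [0, 0, 0], [0, 0, 0]], rot=[[0, 0, 0], [0, 0, 0], [0, 0, 0], [0, 0, 0], [0, 0, 0]], gripper=[0.2, 0.2, 0.2, 0.2, 0.2])

```text
clock: 47.22
eef_pos: [0.4581, -0.0379, 0.1121]
ee_rot: [3.142, 0.001, 3.033]
force: [-0.7, -0.2, 1.7]
width: 0.0332
```

Call:
step_arm(travel=[[0, 0, 0], [0, 0, 0], [0, 0, 0], [0, 0, 0], [0, 0, 0]], rot=[[0, 0, 0], [0, 0, 0], [0, 0, 0], [0, 0, 0], [0, 0, 0]], gripper=[0.3, 0.4, 0.5, 0.6, 0.6])

```text
clock: 47.63
eef_pos: [0.4576, -0.0378, 0.1118]
ee_rot: [3.142, -0.0, 3.034]
force: [-0.7, 0.3, 0.4]
width: 0.0512
```

Call:
step_arm(travel=[[0, 0, 0], [0, 0, -0.005], [0, 0, -0.02], [0, 0, -0.04], [0, 0, -0.07]], rot=[[0, 0, 0], [0, 0, 0], [0, 0, 0], [0, 0, 0], [0, 0, 0]], gripper=[0.65, 0.65, 0.65, 0.65, 0.65])

```text
clock: 48.05
eef_pos: [0.456, -0.0377, 0.1812]
ee_rot: [-3.142, -0.005, 3.034]
force: [0.8, -0.0, -0.6]
width: 0.0555
```

Call:
step_arm(travel=[[0, 0, -0.04], [0, 0, -0.075], [0, 0, -0.1], [0, 0.005, -0.12], [0, 0.02, -0.12]], rot=[[0, 0, 0], [0, 0, 0], [0, 0, 0], [0, 0, 0], [0, 0, 0]], gripper=[0.7, 0.7, 0.7, 0.7, 0.7])

```text
clock: 48.47
eef_pos: [0.4623, -0.0199, 0.3071]
ee_rot: [-3.141, 0.009, 3.03]
force: [1.3, 0.6, -0.1]
width: 0.0598
```

Call:
step_arm(travel=[[0, 0.036, 0], [0, 0.074, 0], [0, 0.114, 0], [0, 0.154, 0], [0, 0.194, 0]], rot=[[0, 0, 0], [0, 0, 0], [0, 0, 0], [0, 0, 0], [0, 0, 0]], gripper=[0.7, 0.7, 0.7, 0.7, 0.7])

```text
clock: 48.88
eef_pos: [0.4807, 0.1766, 0.3025]
ee_rot: [3.141, 0.001, 3.033]
force: [1.5, 0.3, -0.2]
width: 0.0596
```

Call:
step_arm(travel=[[0, 0.04, 0], [0, 0.08, 0], [0, 0.12, 0], [0.001, 0.155, 0], [0.002, 0.178, 0]], rot=[[0, 0, -7], [0, 0, -14], [0, 0, -21], [0, 0, -28], [0, 0, -33.9]], gripper=[0.7, 0.7, 0.7, 0.7, 0.7])

```text
clock: 49.3
eef_pos: [0.497, 0.3563, 0.3022]
ee_rot: [3.139, 0.001, -2.649]
force: [0.1, 0.3, 0.1]
width: 0.0598
```

Call:
step_arm(travel=[[0, 0, 0], [0, 0, 0], [0, 0, 0], [0, 0, 0], [0, 0, 0]], rot=[[0, 0, 0], [0, 0, 0], [0, 0, 0], [0, 0, 0], [0, 0, 0]], gripper=[0.7, 0.7, 0.7, 0.7, 0.7])

```text
clock: 49.72
eef_pos: [0.4987, 0.3503, 0.3021]
ee_rot: [-3.141, 0.0, -2.661]
force: [0.2, -0.2, 0.3]
width: 0.0599
```

Call:
step_arm(travel=[[0, 0, 0], [0, 0, 0], [0, 0, 0], [0, 0, 0], [0, 0, 0]], rot=[[0, 0, 0], [0, 0, 0], [0, 0, 0], [0, 0, 0], [0, 0, 0]], gripper=[0.7, 0.7, 0.7, 0.7, 0.7])

```text
clock: 50.13
eef_pos: [0.4981, 0.3519, 0.302]
ee_rot: [-3.142, 0.0, -2.658]
force: [-0.4, -0.4, 0.4]
width: 0.0596
```

```bash
python3 - <<'E'
from h import *
st();print(go(*rk(0,.08),.1955,YP));save("t10",snapshot("top"))
E
```

```text
50.1333 [0.4981 0.3519 0.302 ] -152.31 w 0.0596 f [-0.4 -0.4  0.4]
(array([1.000e-04, 5.000e-04, 1.065e-01]), array([-0. ,  0. , -0.1]))
```

View pics/t10.png

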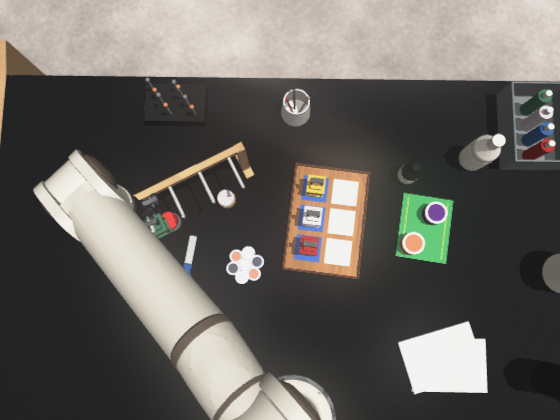

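Call:
step_arm(travel=[[0, 0.0005, 0.02], [0, 0.0005, 0.045], [0, 0.0005, 0.07], [0, 0.0005, 0.09], [0, 0.0005, 0.1]], rot=[[0, 0, 0], [0, 0, 0], [0, 0, 0], [0, 0, 0], [0, 0, 0]], gripper=[0.7, 0.7, 0.7, 0.7, 0.7])

```text
clock: 50.6
eef_pos: [0.4966, 0.3514, 0.199]
ee_rot: [-3.141, -0.004, -2.658]
force: [-0.3, -0.6, 0.5]
width: 0.0597
```

Call:
step_arm(travel=[[0, 0, 0.003], [0, 0, 0.0065], [0, 0, 0.0065], [0, 0, 0.0065], [0, 0, 0.0065]], rot=[[0, 0, 0], [0, 0, 0], [0, 0, 0], [0, 0, 0], [0, 0, 0]], gripper=[0.7, 0.7, 0.7, 0.7, 0.7])

```text
clock: 51.02
eef_pos: [0.4985, 0.3531, 0.1967]
ee_rot: [3.141, 0.002, -2.658]
force: [0.4, -0.2, 1.1]
width: 0.0595
```

Call:
step_arm(travel=[[0, 0, 0], [0, 0, 0], [0, 0, 0], [0, 0, 0], [0, 0, 0]], rot=[[0, 0, 0], [0, 0, 0], [0, 0, 0], [0, 0, 0], [0, 0, 0]], gripper=[0.7, 0.7, 0.2, 0.2, 0.2])

```text
clock: 51.43
eef_pos: [0.498, 0.3526, 0.1958]
ee_rot: [-3.142, 0.0, -2.658]
force: [0.5, -0.5, 2.5]
width: 0.0336
```

Call:
step_arm(travel=[[0, 0, 0], [0, 0, 0], [0, 0, 0], [0, 0, 0], [0, 0, 0]], rot=[[0, 0, 0], [0, 0, 0], [0, 0, 0], [0, 0, 0], [0, 0, 0]], gripper=[0.2, 0.2, 0.2, 0.2, 0.2])

```text
clock: 51.85
eef_pos: [0.498, 0.3526, 0.1957]
ee_rot: [-3.142, 0.0, -2.658]
force: [-1.0, -1.5, 3.8]
width: 0.0333
```

Call:
step_arm(travel=[[0, 0, -0.003], [0, 0, -0.008], [0, 0, -0.013], [0, 0, -0.017], [0, 0, -0.019]], rot=[[0, 0, 0], [0, 0, 0], [0, 0, 0], [0, 0, 0], [0, 0, 0]], gripper=[0.2, 0.2, 0.2, 0.2, 0.2])

```text
clock: 52.27
eef_pos: [0.4981, 0.3528, 0.2152]
ee_rot: [3.141, 0.001, -2.658]
force: [-0.2, 0.3, -1.6]
width: 0.0333
```

Call:
step_arm(travel=[[0, 0, 0], [0, 0, 0], [0, 0, 0], [0, 0, 0], [0, 0, 0]], rot=[[0, 0, 0], [0, 0, 0], [0, 0, 0], [0, 0, 0], [0, 0, 0]], gripper=[0.2, 0.2, 0.2, 0.2, 0.2])

```text
clock: 52.68
eef_pos: [0.4977, 0.3524, 0.2141]
ee_rot: [3.142, -0.0, -2.658]
force: [0.9, 0.0, -1.1]
width: 0.0336
```

Call:
step_arm(travel=[[0.005, 0, 0], [0.018, 0, 0], [0.035, 0, 0], [0.052, 0, 0], [0.065, 0, 0]], rot=[[0, 0, 0], [0, 0, 0], [0, 0, 0], [0, 0, 0], [0, 0, 0]], gripper=[0.2, 0.2, 0.2, 0.2, 0.2])

```text
clock: 53.1
eef_pos: [0.4386, 0.3215, 0.2141]
ee_rot: [-3.141, -0.001, -2.658]
force: [-0.8, 0.2, -1.2]
width: 0.0331
```

Call:
step_arm(travel=[[0.005, 0, -0.01], [0.01, 0, -0.03], [0.01, 0, -0.055], [0.01, 0, -0.075], [0.01, 0, -0.085]], rot=[[0, 0, 0], [0, 0, 0], [0, 0, 0], [0, 0, 0], [0, 0, 0]], gripper=[0.2, 0.2, 0.2, 0.2, 0.2])

```text
clock: 53.52
eef_pos: [0.4326, 0.3188, 0.3032]
ee_rot: [3.141, 0.005, -2.658]
force: [0.2, 1.2, -1.1]
width: 0.0333
```

Call:
step_arm(travel=[[0.006, -0.022, 0], [0.014, -0.052, 0], [0.023, -0.088, 0], [0.033, -0.124, 0], [0.043, -0.16, 0]], rot=[[0, 0, 0], [0, 0, 0], [0, 0, 0], [0, 0, 0], [0, 0, 0]], gripper=[0.2, 0.2, 0.2, 0.2, 0.2])

```text
clock: 53.93
eef_pos: [0.4679, 0.1546, 0.2996]
ee_rot: [-3.142, 0.0, -2.657]
force: [1.1, -0.1, -1.4]
width: 0.0338
```

Call:
step_arm(travel=[[0.01, -0.036, 0], [0.02, -0.072, 0], [0.029, -0.108, 0], [0.038, -0.14, 0], [0.046, -0.17, 0]], rot=[[0, 0, 0], [0, 0, 0], [0, 0, 0], [0, 0, 0], [0, 0, 0]], gripper=[0.2, 0.2, 0.2, 0.2, 0.2])

```text
clock: 54.35
eef_pos: [0.5063, -0.0184, 0.2996]
ee_rot: [-3.141, 0.0, -2.659]
force: [0.8, 0.0, -1.9]
width: 0.0332
```

Call:
step_arm(travel=[[0.008, -0.03, 0], [0.016, -0.06, 0], [0.022, -0.085, 0], [0.027, -0.103, 0], [0.03, -0.1135, 0.01]], rot=[[0, 0, 6.5], [0, 0, 13.5], [0, 0, 20.5], [0, 0, 27.5], [0, 0, 33.9]], gripper=[0.2, 0.2, 0.2, 0.2, 0.2])

```text
clock: 54.77
eef_pos: [0.5337, -0.1341, 0.291]
ee_rot: [-3.14, 0.004, 3.024]
force: [0.6, 0.2, -0.4]
width: 0.0331
```

Call:
step_arm(travel=[[0, 0, 0], [0, 0, 0.01], [0, 0, 0.03], [0, 0, 0.055], [0, 0, 0.08]], rot=[[0, 0, 0], [0, 0, 0], [0, 0, 0], [0, 0, 0], [0, 0, 0]], gripper=[0.2, 0.2, 0.2, 0.2, 0.2])

```text
clock: 55.18
eef_pos: [0.5327, -0.1283, 0.2089]
ee_rot: [3.141, 0.002, 3.04]
force: [0.2, -0.3, -1.1]
width: 0.0334
```

Call:
step_arm(travel=[[0, 0, 0.02], [0, 0, 0.04], [0, 0, 0.055], [0, 0, 0.065], [0, 0, 0.07]], rot=[[0, 0, 0], [0, 0, 0], [0, 0, 0], [0, 0, 0], [0, 0, 0]], gripper=[0.2, 0.2, 0.2, 0.2, 0.2])

```text
clock: 55.6
eef_pos: [0.5314, -0.1285, 0.1377]
ee_rot: [3.14, -0.003, 3.038]
force: [0.5, 0.2, -0.6]
width: 0.0334
```

Call:
step_arm(travel=[[0, 0, 0], [0, 0, 0], [0, 0, 0], [0, 0, 0], [0, 0, 0]], rot=[[0, 0, 0], [0, 0, 0], [0, 0, 0], [0, 0, 0], [0, 0, 0]], gripper=[0.2, 0.2, 0.2, 0.2, 0.2])

```text
clock: 56.02
eef_pos: [0.5329, -0.1305, 0.1403]
ee_rot: [-3.141, 0.002, 3.034]
force: [-0.4, -0.0, -1.7]
width: 0.0336
```

Call:
step_arm(travel=[[0, 0, 0], [0, 0, 0], [0, 0, 0], [0, 0, 0], [0, 0, 0]], rot=[[0, 0, 0], [0, 0, 0], [0, 0, 0], [0, 0, 0], [0, 0, 0]], gripper=[0.2, 0.2, 0.2, 0.2, 0.2])

```text
clock: 56.43
eef_pos: [0.5323, -0.1304, 0.1394]
ee_rot: [3.142, -0.0, 3.033]
force: [-0.1, 0.7, -1.0]
width: 0.0333
```

```bash
python3 - <<'E'
from h import *
st();print(go(*tr(0,-.042),.1119,YT))
E
```

```text
56.4333 [ 0.5323 -0.1304  0.1394] 173.8 w 0.0333 f [-0.1  0.7 -1. ]
(array([-0.0003,  0.0001,  0.0275]), array([ 0., -0., -0.]))
```

Call:
step_arm(travel=[[0, 0, 0.005], [0, 0, 0.01], [0, 0, 0.015], [0, 0, 0.02], [0, 0, 0.023]], rot=[[0, 0, 0], [0, 0, 0], [0, 0, 0], [0, 0, 0], [0, 0, 0]], gripper=[0.2, 0.2, 0.2, 0.2, 0.2])

```text
clock: 56.85
eef_pos: [0.5317, -0.1302, 0.1152]
ee_rot: [3.141, -0.001, 3.034]
force: [-0.1, 1.2, -1.2]
width: 0.0333
```

Call:
step_arm(travel=[[0, 0, 0.001], [0, 0, 0.002], [0, 0, 0.003], [0, 0, 0.004], [0, 0, 0.0046]], rot=[[0, 0, 0], [0, 0, 0], [0, 0, 0], [0, 0, 0], [0, 0, 0]], gripper=[0.2, 0.2, 0.2, 0.2, 0.2])

```text
clock: 57.27
eef_pos: [0.5324, -0.1304, 0.1119]
ee_rot: [-3.142, 0.0, 3.033]
force: [-0.4, -1.1, 3.6]
width: 0.0335
```

Call:
step_arm(travel=[[0, 0, 0], [0, 0, 0], [0, 0, 0], [0, 0, 0], [0, 0, 0]], rot=[[0, 0, 0], [0, 0, 0], [0, 0, 0], [0, 0, 0], [0, 0, 0]], gripper=[0.2, 0.2, 0.2, 0.2, 0.2])

```text
clock: 57.68
eef_pos: [0.5323, -0.1303, 0.1119]
ee_rot: [-3.142, 0.0, 3.033]
force: [-0.5, -0.3, -1.0]
width: 0.0331
```

Call:
step_arm(travel=[[0, 0, 0.0003], [0, 0, 0.0004], [0, 0, 0.0004], [0, 0, 0.0004], [0, 0, 0.0004]], rot=[[0, 0, 0], [0, 0, 0], [0, 0, 0], [0, 0, 0], [0, 0, 0]], gripper=[0.2, 0.2, 0.2, 0.2, 0.2])

```text
clock: 58.1
eef_pos: [0.5324, -0.1304, 0.1119]
ee_rot: [-3.142, 0.0, 3.033]
force: [-1.6, 0.8, 6.3]
width: 0.0328
```

Call:
step_arm(travel=[[0, 0, 0], [0, 0, 0], [0, 0, 0], [0, 0, 0], [0, 0, 0]], rot=[[0, 0, 0], [0, 0, 0], [0, 0, 0], [0, 0, 0], [0, 0, 0]], gripper=[0.3, 0.4, 0.5, 0.6, 0.6])

```text
clock: 58.52
eef_pos: [0.5322, -0.1303, 0.1112]
ee_rot: [3.142, -0.0, 3.034]
force: [0.3, 0.0, -0.1]
width: 0.0512
```

Call:
step_arm(travel=[[0, 0, 0], [0, 0, -0.005], [0, 0, -0.02], [0, 0, -0.04], [0, 0, -0.07]], rot=[[0, 0, 0], [0, 0, 0], [0, 0, 0], [0, 0, 0], [0, 0, 0]], gripper=[0.65, 0.65, 0.65, 0.65, 0.65])

```text
clock: 58.93
eef_pos: [0.5305, -0.1299, 0.1803]
ee_rot: [3.141, -0.005, 3.034]
force: [-0.5, -0.1, -0.0]
width: 0.0555
```

Call:
step_arm(travel=[[0, 0, -0.04], [0, 0, -0.075], [0, 0, -0.1], [0, 0.005, -0.12], [0.005, 0.02, -0.12]], rot=[[0, 0, 0], [0, 0, 0], [0, 0, 0], [0, 0, 0], [0, 0, 0]], gripper=[0.7, 0.7, 0.7, 0.7, 0.7])

```text
clock: 59.35
eef_pos: [0.5322, -0.1128, 0.307]
ee_rot: [-3.14, 0.01, 3.03]
force: [0.6, -0.4, -0.3]
width: 0.0595
```

Call:
step_arm(travel=[[0.009, 0.036, 0], [0.018, 0.073, 0], [0.027, 0.111, 0], [0.036, 0.15, 0], [0.046, 0.19, 0]], rot=[[0, 0, 0], [0, 0, 0], [0, 0, 0], [0, 0, 0], [0, 0, 0]], gripper=[0.7, 0.7, 0.7, 0.7, 0.7])

```text
clock: 59.77
eef_pos: [0.5038, 0.0853, 0.302]
ee_rot: [-3.142, 0.001, 3.032]
force: [1.1, 0.6, -0.3]
width: 0.0599
```

Call:
step_arm(travel=[[0.009, 0.038, 0], [0.018, 0.076, 0], [0.027, 0.114, 0], [0.036, 0.152, 0], [0.046, 0.19, 0]], rot=[[0, 0, 0], [0, 0, 0], [0, 0, 0], [0, 0, 0], [0, 0, 0]], gripper=[0.7, 0.7, 0.7, 0.7, 0.7])

```text
clock: 60.18
eef_pos: [0.4786, 0.2794, 0.302]
ee_rot: [3.141, 0.001, 3.033]
force: [1.7, -0.8, 0.1]
width: 0.0596
```

Call:
step_arm(travel=[[0.009, 0.036, 0], [0.018, 0.072, 0], [0.026, 0.105, 0], [0.031, 0.13, 0], [0.034, 0.1425, 0]], rot=[[0, 0, -7], [0, 0, -14], [0, 0, -21], [0, 0, -28], [0, 0, -33.9]], gripper=[0.7, 0.7, 0.7, 0.7, 0.7])

```text
clock: 60.6
eef_pos: [0.4584, 0.4275, 0.3017]
ee_rot: [3.139, 0.0, -2.647]
force: [-1.2, 0.6, -0.9]
width: 0.0598
```

Call:
step_arm(travel=[[0, 0, 0], [0, 0, 0], [0, 0, 0], [0, 0, 0], [0, 0, 0]], rot=[[0, 0, 0], [0, 0, 0], [0, 0, 0], [0, 0, 0], [0, 0, 0]], gripper=[0.7, 0.7, 0.7, 0.7, 0.7])

```text
clock: 61.02
eef_pos: [0.4614, 0.4216, 0.3016]
ee_rot: [-3.141, 0.0, -2.661]
force: [0.2, -0.4, -0.4]
width: 0.0595
```

Call:
step_arm(travel=[[0, 0, 0], [0, 0, 0], [0, 0, 0], [0, 0, 0], [0, 0, 0]], rot=[[0, 0, 0], [0, 0, 0], [0, 0, 0], [0, 0, 0], [0, 0, 0]], gripper=[0.7, 0.7, 0.7, 0.7, 0.7])

```text
clock: 61.43
eef_pos: [0.4606, 0.4231, 0.3014]
ee_rot: [3.142, 0.0, -2.658]
force: [-0.1, -0.6, -0.0]
width: 0.06
```

```bash
python3 - <<'E'
from h import *
st();print(go(*rk(0,.16),.1955,YP),np.round(sense()["joint_pos"],2));save("w11",snapshot("wrist"))
E
```

```text
61.4333 [0.4606 0.4231 0.3014] -152.3 w 0.06 f [-0.1 -0.6 -0. ]
(array([-0.    ,  0.    ,  0.1059]), array([ 0.,  0., -0.])) [-0.43  0.42 -0.48  1.56  0.2   1.21  1.11]
```

View pics/w11.png

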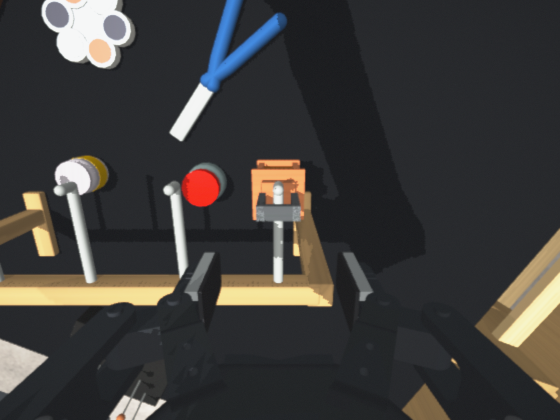

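Call:
step_arm(travel=[[0, 0, 0.02], [0, 0, 0.045], [0, 0, 0.07], [0, 0, 0.09], [0, 0, 0.1]], rot=[[0, 0, 0], [0, 0, 0], [0, 0, 0], [0, 0, 0], [0, 0, 0]], gripper=[0.7, 0.7, 0.7, 0.7, 0.7])

```text
clock: 61.9
eef_pos: [0.4595, 0.4219, 0.1984]
ee_rot: [-3.141, -0.004, -2.658]
force: [-0.6, -1.2, -0.2]
width: 0.0599
```

Call:
step_arm(travel=[[0, 0, 0.003], [0, 0, 0.006], [0, 0, 0.006], [0, 0, 0.006], [0, 0, 0.006]], rot=[[0, 0, 0], [0, 0, 0], [0, 0, 0], [0, 0, 0], [0, 0, 0]], gripper=[0.7, 0.7, 0.7, 0.7, 0.7])

```text
clock: 62.32
eef_pos: [0.4612, 0.4238, 0.1968]
ee_rot: [3.141, 0.002, -2.658]
force: [-0.1, 0.1, 1.1]
width: 0.0598
```

Call:
step_arm(travel=[[0, 0, 0], [0, 0, 0], [0, 0, 0], [0, 0, 0], [0, 0, 0]], rot=[[0, 0, 0], [0, 0, 0], [0, 0, 0], [0, 0, 0], [0, 0, 0]], gripper=[0.7, 0.7, 0.2, 0.2, 0.2])

```text
clock: 62.73
eef_pos: [0.4607, 0.4232, 0.1957]
ee_rot: [-3.142, 0.0, -2.658]
force: [-0.3, 0.0, 1.6]
width: 0.0336
```

Call:
step_arm(travel=[[0, 0, 0], [0, 0, 0], [0, 0, 0], [0, 0, 0], [0, 0, 0]], rot=[[0, 0, 0], [0, 0, 0], [0, 0, 0], [0, 0, 0], [0, 0, 0]], gripper=[0.2, 0.2, 0.2, 0.2, 0.2])

```text
clock: 63.15
eef_pos: [0.4607, 0.4232, 0.1956]
ee_rot: [3.142, 0.0, -2.658]
force: [-0.7, -1.2, 4.9]
width: 0.0338
```

Call:
step_arm(travel=[[0, 0, -0.003], [0, 0, -0.008], [0, 0, -0.013], [0, 0, -0.017], [0, 0, -0.019]], rot=[[0, 0, 0], [0, 0, 0], [0, 0, 0], [0, 0, 0], [0, 0, 0]], gripper=[0.2, 0.2, 0.2, 0.2, 0.2])

```text
clock: 63.57
eef_pos: [0.4608, 0.4235, 0.2153]
ee_rot: [3.141, 0.001, -2.658]
force: [-0.6, -0.4, -0.7]
width: 0.0333
```

Call:
step_arm(travel=[[0, 0, 0], [0, 0, 0], [0, 0, 0], [0, 0, 0], [0, 0, 0]], rot=[[0, 0, 0], [0, 0, 0], [0, 0, 0], [0, 0, 0], [0, 0, 0]], gripper=[0.2, 0.2, 0.2, 0.2, 0.2])

```text
clock: 63.98
eef_pos: [0.4605, 0.423, 0.2141]
ee_rot: [-3.142, -0.0, -2.658]
force: [0.5, 0.0, -2.3]
width: 0.0335
```

Call:
step_arm(travel=[[0.005, 0, 0], [0.018, 0, 0], [0.035, 0, 0], [0.052, 0, 0], [0.065, 0, 0]], rot=[[0, 0, 0], [0, 0, 0], [0, 0, 0], [0, 0, 0], [0, 0, 0]], gripper=[0.2, 0.2, 0.2, 0.2, 0.2])

```text
clock: 64.4
eef_pos: [0.4014, 0.3922, 0.2141]
ee_rot: [-3.141, -0.001, -2.658]
force: [-0.1, 0.7, -0.2]
width: 0.0334
```

Call:
step_arm(travel=[[0.005, 0, -0.01], [0.01, 0, -0.03], [0.01, 0, -0.055], [0.01, 0, -0.075], [0.01, 0, -0.085]], rot=[[0, 0, 0], [0, 0, 0], [0, 0, 0], [0, 0, 0], [0, 0, 0]], gripper=[0.2, 0.2, 0.2, 0.2, 0.2])

```text
clock: 64.82
eef_pos: [0.3952, 0.3896, 0.3032]
ee_rot: [3.14, 0.005, -2.658]
force: [0.3, -0.2, -0.4]
width: 0.0332
```

Call:
step_arm(travel=[[0.002, -0.022, 0], [0.005, -0.055, 0], [0.008, -0.09, 0], [0.011, -0.127, 0], [0.014, -0.165, 0]], rot=[[0, 0, 0], [0, 0, 0], [0, 0, 0], [0, 0, 0], [0, 0, 0]], gripper=[0.2, 0.2, 0.2, 0.2, 0.2])

```text
clock: 65.23
eef_pos: [0.4588, 0.2345, 0.2996]
ee_rot: [3.141, 0.0, -2.657]
force: [0.5, 0.1, -0.7]
width: 0.0334
```

Call:
step_arm(travel=[[0.003, -0.038, 0], [0.006, -0.076, 0], [0.009, -0.114, 0], [0.013, -0.152, 0], [0.016, -0.19, 0]], rot=[[0, 0, 0], [0, 0, 0], [0, 0, 0], [0, 0, 0], [0, 0, 0]], gripper=[0.2, 0.2, 0.2, 0.2, 0.2])

```text
clock: 65.65
eef_pos: [0.5331, 0.058, 0.2996]
ee_rot: [-3.141, 0.0, -2.658]
force: [0.6, 0.2, -0.6]
width: 0.0337
```

Call:
step_arm(travel=[[0.002, -0.03, 0], [0.004, -0.055, 0], [0.006, -0.078, 0], [0.008, -0.098, 0], [0.01, -0.115, 0]], rot=[[0, 0, 0], [0, 0, 0], [0, 0, 0], [0, 0, 0], [0, 0, 0]], gripper=[0.2, 0.2, 0.2, 0.2, 0.2])

```text
clock: 66.07
eef_pos: [0.5778, -0.0486, 0.2992]
ee_rot: [-3.141, -0.0, -2.66]
force: [-0.4, -0.5, -1.0]
width: 0.0332
```

Call:
step_arm(travel=[[0.002, -0.022, 0], [0.004, -0.046, 0], [0.006, -0.07, 0], [0.008, -0.09, 0], [0.0091, -0.1, 0.01]], rot=[[0, 0, 6.5], [0, 0, 13.5], [0, 0, 20.5], [0, 0, 27.5], [0, 0, 33.9]], gripper=[0.2, 0.2, 0.2, 0.2, 0.2])

```text
clock: 66.48
eef_pos: [0.6174, -0.1433, 0.2911]
ee_rot: [-3.14, 0.004, 3.024]
force: [-0.2, -0.9, -1.5]
width: 0.0333
```

Call:
step_arm(travel=[[0, 0, 0], [0, 0, 0.01], [0, 0, 0.03], [0, 0, 0.055], [0, 0, 0.08]], rot=[[0, 0, 0], [0, 0, 0], [0, 0, 0], [0, 0, 0], [0, 0, 0]], gripper=[0.2, 0.2, 0.2, 0.2, 0.2])

```text
clock: 66.9
eef_pos: [0.616, -0.1371, 0.209]
ee_rot: [3.14, 0.001, 3.04]
force: [0.2, 0.5, -0.8]
width: 0.0336
```

Call:
step_arm(travel=[[0, 0, 0.02], [0, 0, 0.04], [0, 0, 0.055], [0, 0, 0.065], [0, 0, 0.07]], rot=[[0, 0, 0], [0, 0, 0], [0, 0, 0], [0, 0, 0], [0, 0, 0]], gripper=[0.2, 0.2, 0.2, 0.2, 0.2])

```text
clock: 67.32
eef_pos: [0.6147, -0.1373, 0.1376]
ee_rot: [3.14, -0.003, 3.038]
force: [-0.5, -0.4, -0.6]
width: 0.0333
```

Call:
step_arm(travel=[[0, 0, 0], [0, 0, 0], [0, 0, 0], [0, 0, 0], [0, 0, 0]], rot=[[0, 0, 0], [0, 0, 0], [0, 0, 0], [0, 0, 0], [0, 0, 0]], gripper=[0.2, 0.2, 0.2, 0.2, 0.2])

```text
clock: 67.73
eef_pos: [0.6164, -0.1393, 0.1404]
ee_rot: [-3.141, 0.002, 3.034]
force: [-0.6, 0.0, -1.0]
width: 0.0332
```

Call:
step_arm(travel=[[0, 0, 0], [0, 0, 0], [0, 0, 0], [0, 0, 0], [0, 0, 0]], rot=[[0, 0, 0], [0, 0, 0], [0, 0, 0], [0, 0, 0], [0, 0, 0]], gripper=[0.2, 0.2, 0.2, 0.2, 0.2])

```text
clock: 68.15
eef_pos: [0.6157, -0.1392, 0.1394]
ee_rot: [3.142, -0.0, 3.033]
force: [0.2, 1.0, -1.0]
width: 0.0336
```

```bash
python3 - <<'E'
from h import *
st();print(go(*tr(.084,-.042),.1117,YT))
E
```

```text
68.15 [ 0.6157 -0.1392  0.1394] 173.81 w 0.0336 f [ 0.2  1.  -1. ]
(array([-0.0004, -0.    ,  0.0277]), array([ 0., -0., -0.]))
```

Call:
step_arm(travel=[[0, 0, 0.005], [0, 0, 0.01], [0, 0, 0.015], [0, 0, 0.02], [0, 0, 0.023]], rot=[[0, 0, 0], [0, 0, 0], [0, 0, 0], [0, 0, 0], [0, 0, 0]], gripper=[0.2, 0.2, 0.2, 0.2, 0.2])

```text
clock: 68.57
eef_pos: [0.6151, -0.1391, 0.1151]
ee_rot: [3.141, -0.002, 3.034]
force: [-0.5, -0.8, -0.9]
width: 0.0337
```

Call:
step_arm(travel=[[0, 0, 0.001], [0, 0, 0.002], [0, 0, 0.003], [0, 0, 0.004], [0, 0, 0.0048]], rot=[[0, 0, 0], [0, 0, 0], [0, 0, 0], [0, 0, 0], [0, 0, 0]], gripper=[0.2, 0.2, 0.2, 0.2, 0.2])

```text
clock: 68.98
eef_pos: [0.616, -0.1392, 0.1119]
ee_rot: [-3.142, 0.001, 3.034]
force: [-0.0, -0.1, 5.4]
width: 0.0334
```

Call:
step_arm(travel=[[0, 0, 0], [0, 0, 0], [0, 0, 0], [0, 0, 0], [0, 0, 0]], rot=[[0, 0, 0], [0, 0, 0], [0, 0, 0], [0, 0, 0], [0, 0, 0]], gripper=[0.2, 0.2, 0.2, 0.2, 0.2])

```text
clock: 69.4
eef_pos: [0.616, -0.1393, 0.1119]
ee_rot: [-3.142, 0.001, 3.033]
force: [-0.2, 0.2, 1.6]
width: 0.0334
```

Release, raise, and step back to a viewing pose over the tray.

Call:
step_arm(travel=[[0, 0, 0], [0, 0, 0], [0, 0, 0], [0, 0, 0], [0, 0, 0]], rot=[[0, 0, 0], [0, 0, 0], [0, 0, 0], [0, 0, 0], [0, 0, 0]], gripper=[0.3, 0.4, 0.5, 0.6, 0.6])

```text
clock: 69.82
eef_pos: [0.6156, -0.1391, 0.1114]
ee_rot: [3.142, -0.0, 3.034]
force: [-0.4, 0.5, 0.3]
width: 0.0512
```

Call:
step_arm(travel=[[0, 0, 0], [0, 0, -0.005], [0, 0, -0.02], [0, 0, -0.04], [0, 0, -0.07]], rot=[[0, 0, 0], [0, 0, 0], [0, 0, 0], [0, 0, 0], [0, 0, 0]], gripper=[0.65, 0.65, 0.65, 0.65, 0.65])

```text
clock: 70.23
eef_pos: [0.6138, -0.1389, 0.1801]
ee_rot: [3.141, -0.005, 3.034]
force: [0.1, 0.6, -0.3]
width: 0.0554
```

Call:
step_arm(travel=[[0, 0, -0.04], [0, 0, -0.075], [0, 0, -0.11], [0, 0.0, -0.14], [0.0, 0.0, -0.17]], rot=[[0, 0, 0], [0, 0, 0], [0, 0, 0], [0, 0, 0], [0, 0, 0]], gripper=[0.7, 0.7, 0.7, 0.7, 0.7])

```text
clock: 70.65
eef_pos: [0.6156, -0.1392, 0.3542]
ee_rot: [-3.142, 0.001, 3.033]
force: [1.1, -1.0, 0.6]
width: 0.06
```

Call:
step_arm(travel=[[0.03, 0, 0], [0.06, 0, 0], [0.09, 0, 0], [0.12, 0.0, 0], [0.14, 0.0, 0]], rot=[[0, 0, 0], [0, 0, 0], [0, 0, 0], [0, 0, 0], [0, 0, 0]], gripper=[0.7, 0.7, 0.7, 0.7, 0.7])

```text
clock: 71.07
eef_pos: [0.4739, -0.1239, 0.352]
ee_rot: [-3.141, -0.0, 3.033]
force: [-0.6, -0.1, -1.1]
width: 0.0599
```

Call:
step_arm(travel=[[0, 0, 0], [0, 0, 0], [0, 0, 0], [0, 0, 0], [0, 0, 0]], rot=[[0, 0, 0], [0, 0, 0], [0, 0, 0], [0, 0, 0], [0, 0, 0]], gripper=[0.7, 0.7, 0.7, 0.7, 0.7])

```text
clock: 71.48
eef_pos: [0.4774, -0.1241, 0.3514]
ee_rot: [3.141, -0.0, 3.034]
force: [-0.1, 0.6, 0.1]
width: 0.0594
```

```bash
python3 - <<'E'
from h import *
st();im=snapshot("wrist");c=cam("wrist");b=im.copy()
for x,y in ((-.084,.042),(0,.042),(.084,.042),(0,-.042),(.084,-.042)):
  for h,z,col in ((.035,.01,(255,0,255)),(.024,.074,(0,255,0))):
    q=(w2p(c,[[*tr(x+a,y+d),z] for a,d in((-h,-h),(h,-h),(h,h),(-h,h))])*8).astype(np.int32)
    cv2.polylines(b,[q],True,col,1,16,3)
save("w12",b)
c=cam("top");save("t12",snapshot("top"))
for n,z in (("mat",.003),("pot1",.05),("palette",.014),("snips",.01),("ink",.12),("jar",.05),("tin",.045)):
  for d in silhouettes("top",n)[:2]:
    r=mask_rect(c,d["mask"],z);print(n,round(d["p"],2),np.round(d["extent"]),np.round(r[0]),np.round(r[1]))
E
```

```text
71.4833 [ 0.4774 -0.1241  0.3514] 173.83 w 0.0594 f [-0.1  0.6  0.1]
mat 0.59 [422. 198. 455. 261.] [ 515. -397.] [ 75. 182.]
pot1 0.87 [428. 205. 450. 226.] [ 551. -388.] [45. 69.]
palette 0.6 [227. 249. 264. 287.] [409. 134.] [98. 99.]
snips 0.76 [166. 236. 198. 312.] [387. 309.] [ 77. 203.]
ink 0.62 [396. 161. 424. 178.] [ 661. -294.] [40. 63.]
jar 0.79 [160. 212. 182. 231.] [521. 335.] [49. 55.]
tin 0.82 [218. 189. 233. 208.] [588. 188.] [47. 44.]
tin 0.73 [164. 240. 197. 312.] [386. 303.] [ 73. 198.]
```

View pics/w12.png

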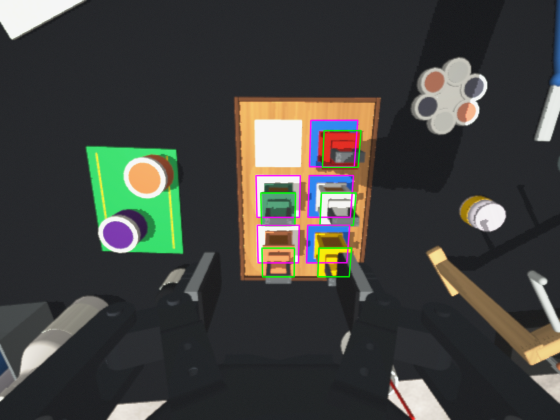

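View pics/t12.png

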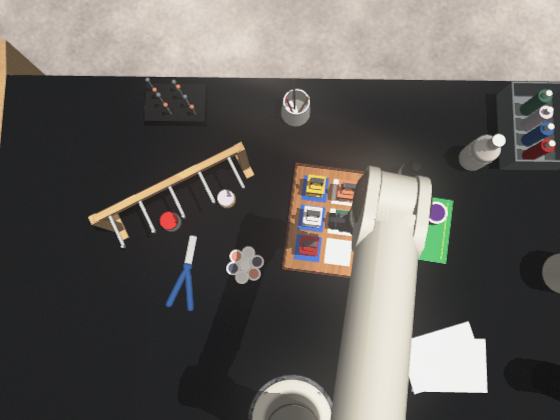

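```bash
python3 - <<'E'
from h import *
im=snapshot("wrist");c=cam("wrist")
hsv=cv2.cvtColor(im,cv2.COLOR_RGB2HSV)
d=silhouettes("wrist","mat")[0];print("mat",mask_rect(c,d["mask"],.003))
g=((hsv[...,0]>50)&(hsv[...,0]<75)&(hsv[...,1]>120)).astype(np.uint8)
k=np.vstack([q for q in cv2.findContours(g,0,1)[0] if cv2.contourArea(q)>200])[:,0]
r=cv2.minAreaRect((p2w(c,k,.003)[:,:2]*1000).astype(np.float32));print("green",r)
mc=np.array(r[0]);a=np.radians((r[2] if r[1][0]>r[1][1] else r[2]-90))
for nm,(u,v) in (("o",(147,177)),("p",(122,232))):
    # lid spot centroid: non-green, coloured blob near the point
    w=hsv[v-30:v+30,u-30:u+30];m=((w[...,1]>90)&((w[...,0]<18)&(w[...,2]>150) if nm=="o" else (w[...,0]>125)&(w[...,0]<155)&(w[...,2]>90))).astype(np.uint8)
    n,_,s,ct=cv2.connectedComponentsWithStats(m);i=1+s[1:,4].argmax();p=ct[i]+[u-30,v-30]
    W=p2w(c,p,.043)[0,:2]*1000;e=W-mc
    print(nm,p,s[i,2:4],W,"mat frame",e@[np.cos(a),np.sin(a)],e@[-np.sin(a),np.cos(a)])
E
```

```text
mat ((520.2518310546875, -361.8238525390625), (140.9853057861328, 179.81004333496094), 81.65184783935547)
green ((520.0313720703125, -362.88092041015625), (142.85247802734375, 182.50421142578125), 81.69230651855469)
o [144.22222222 178.25661376] [32 31] [ 473.52856546 -321.83677868] mat frame -51.94525445737678 33.89429350775244
p [117.77471637 235.00162075] [30 27] [ 557.75047368 -385.07294252] mat frame 40.52979694433066 -16.509149926632936
```

```bash
python3 -c "
from h import *
st();print(sign_off())"
```

```text
72.0333 [ 0.4766 -0.1241  0.3516] 173.81 w 0.06 f [0.7 0.4 0.3]
the job is handed in; nothing more can be done
None
```

The job is handed in at 72 s, within the 210 s limit. I moved both pots to the mat first. All five lanterns then came off their pegs onto the tray:

| Lantern | Pad |
|---|---|
| Red | blue 1 |
| White | blue 2 |
| Yellow | blue 3 |
| Green | white 2 |
| Copper | white 3 |

**Lanterns:** in the last wrist picture, the drawn pad and roof outlines match all five lanterns. They stand upright, centred and square on their pads.

**Pots:** the orange pot was knocked about 4 cm after I set it down. I measured it still upright and wholly on the mat, with about 5 mm to spare at the nearest edge, so I left it there. The purple pot is where I put it.

**Bystanders:**
- The palette and snips measure the same as at the start.
- The jar read about 6 mm differently, but lanterns partly hid it at the start.
- I had no usable starting measurement for the tin. In the last top picture it stands upright where it was in the earlier one.
- The ink bottle read about 11 mm off in the last top view. The arm partly hides it there, and the arm never went near it, so I take that as a measuring error but could not confirm it.

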